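Put the washed burner caps and pan grates back on the gas hob

ROBOT

A 6-joint arm with a two-finger parallel gripper is mounted at the origin on a cart in front of the work surface, level with it; the furniture and walls round the work are solid. World frame = base frame: x ahead of the robot, y to its left, z up, the work surface at z = 0. Lengths are in m, angles in rad, forces in N, time in s.
With the tool pointing down it reaches from about 0.3 to 0.875 m from the base axis. Payload 4.2 kg.
Tool frame: the origin (TCP) lies at the very end of the fingers, on their centre line; the grasp point (between the pads) lies 19 mm behind it; x points along the fingers, y is the direction in which the jaws open and shut, and the axes are right-handed (so a half turn about x gives the same grasp; the last joint's range is limited). The gripper opens to 85 mm and grips with 20 to 120 N. Pads are 22 mm wide; open, the fingers measure 114 mm over their backs; the gripper's body (76 mm by 85 mm) begins 54 mm behind the grasp point. The pads swing forward as they close: fully open they stand 13 mm farther back than shut.
Start: joints at [1.191, 0.32, 1.565, -0, 1.257, -0.02], TCP at [0.202, 0.538, 0.231] pointing down, gripper open.
Joint ranges: [-3.11, 3.11], [-0.84, 2.01], [0.21, 2.61], [-1.34, 4.49], [0.05, 2.63], [-2.56, 2.56]. Speed limits (rad/s): [2.57, 2.57, 3.14, 3.14, 3.14, 3.14].

INTERFACE

Orientations are given as a rotation vector (axis times angle).
In Python, from cell import r gives the robot as it stands. The module is installed in compiled form; this text tells all that it offers.
- The arm moves only by the tool play_rows, never from a script. Its argument "commands" is text: rows parted by semicolons, each of 7 numbers parted by spaces: the shift along the world's x, y, z in mm, then the turn, a rotation vector about the world's x, y, z in rad, then the opening, from 0 (shut) to 1 (fully open). In form: tx ty tz rx ry rz claw; .... A call has 1 to 5 rows; each row shifts and turns the commanded pose from where the row before left it; what a row does not reach is not made up. A row lasts 1/8 s, in which the tool goes at most 62.5 mm and 10.7 degrees, less where a joint would pass 70% of its speed; a pose out of reach is approached as far as the arm can. A call is refused whole if a number of a shift passes 62.5 or a number of a turn 0.188, either way. A call with a gripper value outside its range is refused whole. The fingers move at their own pace and stop on an object; "grip_force" is the grip in N (left out, the last holds). Time passes only in rows, so rows that do not move let the fingers close. It gives the time, the measured TCP pose, the force and the opening at its end, in the units of the state.
- r.get_state(): the state, without advancing time (a new reading comes with each control period).
- r.get_image(name): name is "scene" or "top" or "wrist"; returns a dict with "pixels" (480x640x3 uint8, red, green, blue), "fov_y" (degrees; the focal length in pixels is half the picture's height over the tangent of half this angle, whatever the lens; pixels are square), "cx", "cy" (the principal point, pixels), "rvec" (rotation vector, rad) and "tvec" (3), from world to camera coordinates, as OpenCV has them. Camera axes: x right, y down, z forward; pixel columns grow to the right and rows downward; lengths in m; the calibration is good to about 2 mm. A picture is of the moment at which its call begins. There is no depth.
- r.finish_job(): hands the job in, once; it reports no verdict.
The state is a dict: "t": time; "joint_pos": joint angles; "joint_vel": joint speeds; "joint_torque": joint torques, N m; "position": TCP position; "eef_rot": TCP orientation; "force": force on the tool from outside, world axes, zero at the start; "wrist_torque": the same for the moment, N m; "finger_gap": finger opening in m.
Only numpy, scipy, OpenCV 4.12 (cv2) and the standard library are available. Lean on these libraries where they do the work, as an engineer would, in place of code of your own. Each camera call takes 0.05 s, during which the arm holds its last target.

TASK

The parts of the two-burner gas hob have been washed and piled up beside it. Put it back together: seat each black cap in the ring-shaped crown of the burner of its own size, then gently set each round grate centred over the burner of its own size, small on small and large on large, so that every part sits level and fully home. Do not disturb the phone or the storage jars.

Things in the scene. Friction and masses are not known exactly. Their poses are not given: they have to be found in the camera images.
- cap_small: Small black burner cap, 70 g: a disc 50 mm across, 8 mm thick, with a round plug 28 mm across and 6 mm deep under it (14 mm high in all). Origin: centre of the plug's underside, z up; round. Starts on top of the pile, standing on the large cap. Take it from above across the disc.
- cap_large: Large black burner cap, 120 g: a disc 68 mm across, 8 mm thick, with a round plug 51 mm across and 6 mm deep under it (14 mm high in all). Origin: centre of the plug's underside, z up; round. Starts under the small cap, its plug on the inner ends of the small grate's fingers. Take it from above across the disc.
- grate_small: Small grey-beige pan grate, 320 g, on the large one: ring 197 mm across, four feet, four straight fingers on the diagonals of its x and y axes, bars about 9 mm wide, 30 to 39 mm above the origin, ending 20 mm from the centre (middle open). Origin: centre, underside of feet; z up. A quarter turn changes nothing. Hangs nearly level if one finger is pinched from above 35 mm from the centre.
- grate_large: Large grey-beige pan grate, 380 g, bottom of the pile: ring 227 mm across, four feet, four straight fingers on the diagonals of its x and y axes, bars about 9 mm wide, 30 to 39 mm above the origin, ending 20 mm from the centre. Origin: centre, underside of feet; z up. Taken like the small one.
- burner_small: Small burner, fixed on the hob, left or right: light spill pan 164 mm across, 6 mm high, and an aluminium crown ring (44 mm outside, 36 mm hole 7 mm deep, top at 13 mm). Origin: on its axis at the glass top, z up. Home of the small cap: plug in the crown's hole, cap origin at 7 mm. Home of the small grate: ring round the pan (6 mm play), feet on the glass, any yaw, fingers 9 mm over the cap.
- burner_large: Large burner, fixed on the hob, left or right: light spill pan 196 mm across, 6 mm high, and an aluminium crown ring (66 mm outside, 58 mm hole 7 mm deep, top at 13 mm). Origin: on its axis at the glass top, z up. Home of the large cap (cap origin at 7 mm) and of the large grate (feet on the glass), just as on the small burner.
- hob: Table-top gas hob, does not move: steel tray with black glass top 462 mm wide (its y), 262 mm deep (its x), glass 52 mm above the worktop, two black tap knobs in front. Origin: under its centre at worktop level. The burners lie 113 mm either side of the centre along its y.
- phone: Black flip phone, closed, 46 x 95 x 19 mm, lying on the worktop. Origin under its centre. A bystander.
- canister_4: White porcelain storage jar with red flowers and a knobbed lid, 151 mm across, 170 mm high without the lid, standing still at the back, nearest the pile of parts. Origin under its centre. A bystander.

How it is judged:
On the way, in this order (a step that is already met when the one before it is completed fails the run):
1. both caps sit in the crowns of their own burners (horizontal distance between cap_small and burner_small below 0.006 m and z of cap_small in the frame of burner_small between 0.004 and 0.0095 m and angle between each of cap_small, cap_large's own z axis and vertical below 0.06 rad and horizontal distance between cap_large and burner_large below 0.006 m and z of cap_large in the frame of burner_large between 0.004 and 0.0095 m), for 0.2 s.
2. both grates stand over their own burners, the caps still seated (all of step 1 and horizontal distance between grate_small and burner_small below 0.01 m and z of grate_small in the frame of burner_small between -0.004 and 0.004 m and angle between each of grate_small, grate_large's own z axis and vertical below 0.03 rad and horizontal distance between grate_large and burner_large below 0.01 m and z of grate_large in the frame of burner_large between -0.004 and 0.004 m), for 0.2 s.
At the end, for the whole second after the job is handed in: Each cap in its own size of burner: within 6 mm of its axis, level within 0.06 rad, origin 4 to 9.5 mm above the glass. Each grate over its own size of burner: within 10 mm of its axis, feet within 4 mm of the glass, level within 0.03 rad. All released and at rest (all of step 2 and linear speed of each of cap_small, cap_large, grate_small, grate_large below 0.03 m/s); the robot touches nothing.
It fails at once if a grate is dropped or pressed hard on the glass (more than 45 N) (contact force between any of grate_small, grate_large and hob above 45 N).
It fails at once if the phone is pushed (more than 25 mm) (distance of phone from where it was at the start of the episode above 0.025 m).
It fails at once if the porcelain jar with red flowers is knocked (more than 5 N) (contact force between canister_4 and anything else above 5 N).
It also fails if it takes over 120 s, if anything falls off the work surface, if the arm or the gripper's body presses on something with over 40 N, if the wrist force passes 120 N, or if a joint passes its speed limit or range.

## Working session

There is one attempt and no reset: what is moved stays moved. The work goes in short steps, Python scripts to look and compute and a tool call to move; the robot and the scene stay as the last step left them, time stands still between calls to the robot, and variables do not carry over. Pictures are saved under pics/ and viewed, and the job is handed in when it is done.

Besides the shell and the picture viewer there is one more tool, called after ">>>" by a JSON object that holds its "fn" and its "kwargs", one argument or row to a line. play_rows: Moves the arm, as the interface text tells. Its arguments: {"type":"object","properties":{"commands":{"type":"string"},"grip_force":{"type":"number"}},"required":["commands"]}

```bash
mkdir -p pics; cat > h.py <<'E'
import numpy as np, cv2
from cell import r
def grab(n,fn=None):
    d=r.get_image(n)
    if fn: cv2.imwrite('pics/'+fn, np.ascontiguousarray(d['pixels'][:,:,::-1]))
    return d
def K(d):
    f=240/np.tan(np.radians(d['fov_y'])/2); return np.array([[f,0,d['cx']],[0,f,d['cy']],[0,0,1]])
def ray(d,uv):
    R=cv2.Rodrigues(np.array(d['rvec'],float))[0]; t=np.array(d['tvec'],float)
    o=-R.T@t; v=R.T@np.linalg.inv(K(d))@np.array([uv[0],uv[1],1.0]); return o,v
def onz(d,uv,z):
    o,v=ray(d,uv); return o+v*(z-o[2])/v[2]
def proj(d,p):
    return cv2.projectPoints(np.array(p,float).reshape(-1,3),np.array(d['rvec'],float),np.array(d['tvec'],float),K(d),None)[0].reshape(-1,2)
E
python3 - <<'E'
from h import *
for n in ['scene','top','wrist']:
    d=grab(n,n+'0.png'); o,_=ray(d,(0,0)); print(n,d['fov_y'],d['cx'],d['cy'],o)
print(r.get_state())
E
```

```text
scene 48.93688238255294 320.19407689034045 244.02519929170344 [ 0.12199392 -0.47522608  0.75786127]
top 49.10968181811524 314.8332867112382 241.89832358903755 [0.37036314 0.12682346 1.14984401]
wrist 71.17355386383502 326.2614832704545 237.96709887054848 [0.12670979 0.56620934 0.37356983]
{'t': 0.15, 'joint_pos': array([ 1.19099855e+00,  3.20144259e-01,  1.56536012e+00, -2.00087968e-05,
        1.25744923e+00, -2.00213011e-02]), 'joint_vel': array([-2.19934405e-03, -7.85122839e-04, -3.44438044e-03,  1.64688297e-03,
        7.77588595e-04, -9.25143294e-05]), 'joint_torque': array([-1.77857423e-04, -4.15837991e+01, -2.34344298e+01, -5.68770281e-05,
        5.80202453e-03,  9.15106114e-06]), 'position': array([0.20232132, 0.53784786, 0.23069089]), 'eef_rot': array([ 0.28124168,  1.55255253, -0.28335221]), 'force': array([ 0.32541704,  0.64663678, -0.5916087 ]), 'wrist_torque': array([-0.0241656 ,  0.02281287, -0.01783223]), 'finger_gap': 0.08558619840569959}
```

View pics/scene0.png

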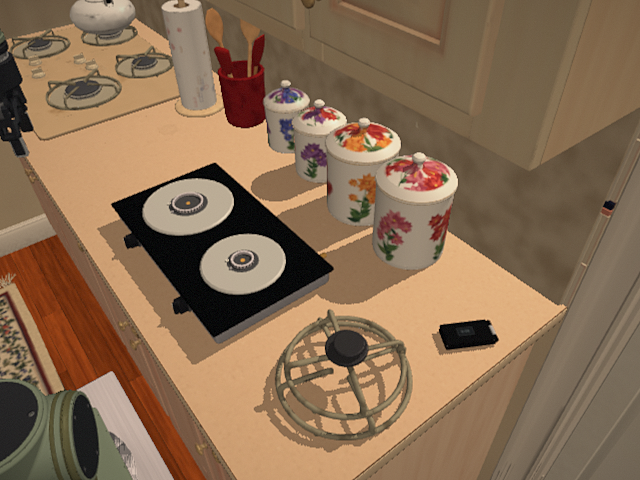

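View pics/top0.png

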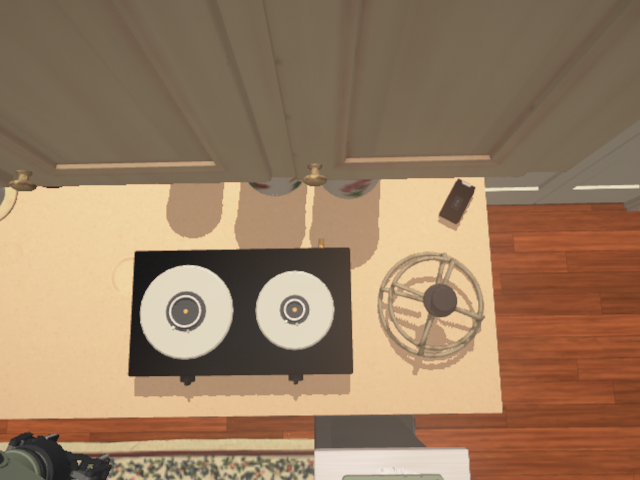

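View pics/wrist0.png

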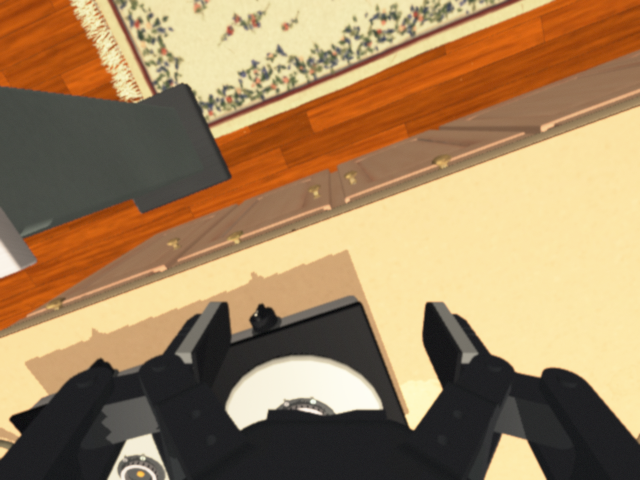

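```bash
python3 - <<'E'
from h import *
d=grab('top'); im=d['pixels'][:,:,::-1].copy()
s=grab('scene')['pixels'][:,:,::-1].copy()
cv2.imwrite('pics/t1.png',cv2.resize(im[240:370,365:500],None,fx=5,fy=4.5,interpolation=cv2.INTER_CUBIC)[:600])
cv2.imwrite('pics/s1.png',cv2.resize(s[300:450,255:430],None,fx=4,fy=4,interpolation=cv2.INTER_CUBIC))
cv2.imwrite('pics/t2.png',cv2.resize(im[240:390,120:360],None,fx=3.3,fy=3.3,interpolation=cv2.INTER_CUBIC))
hsv=cv2.cvtColor(im,cv2.COLOR_BGR2HSV)
m=((hsv[...,2]>150)&(hsv[...,1]<60)).astype(np.uint8)
m[:240]=0;m[385:]=0;m[:,:125]=0;m[:,355:]=0
for c in cv2.findContours(m,cv2.RETR_EXTERNAL,cv2.CHAIN_APPROX_NONE)[0]:
    if cv2.contourArea(c)<1000: continue
    P=np.array([onz(d,p,0.058)[:2] for p in c[:,0,:]],np.float32)
    print(cv2.fitEllipse(c),cv2.fitEllipse(P),cv2.minEnclosingCircle(P))
k=((hsv[...,2]<70)).astype(np.uint8); k[:240]=0;k[385:]=0;k[:,:125]=0;k[:,360:]=0
for c in cv2.findContours(k,cv2.RETR_EXTERNAL,cv2.CHAIN_APPROX_NONE)[0]:
    if cv2.contourArea(c)<1000: continue
    b=cv2.boxPoints(cv2.minAreaRect(c)); print(b,[onz(d,p,0.052).round(3) for p in b])
E
```

```text
((294.3738098144531, 309.5509338378906), (77.3189468383789, 77.93528747558594), 25.97021484375) ((0.43839332461357117, 0.1935436874628067), (0.15982814133167267, 0.16038575768470764), 157.7211151123047) ((0.43815791606903076, 0.1932065337896347), 0.0815446674823761)
((185.89376831054688, 311.4044494628906), (90.3719482421875, 94.65462493896484), 39.706153869628906) ((0.4387669563293457, 0.41907840967178345), (0.1915922909975052, 0.19231045246124268), 164.60565185546875) ((0.4386385977268219, 0.41903457045555115), 0.09737449139356613)
[[129. 249.]
 [335. 249.]
 [335. 384.]
 [129. 384.]] [array([0.572, 0.547, 0.052]), array([0.564, 0.107, 0.052]), array([0.287, 0.113, 0.052]), array([0.292, 0.533, 0.052])]
```

View pics/t1.png

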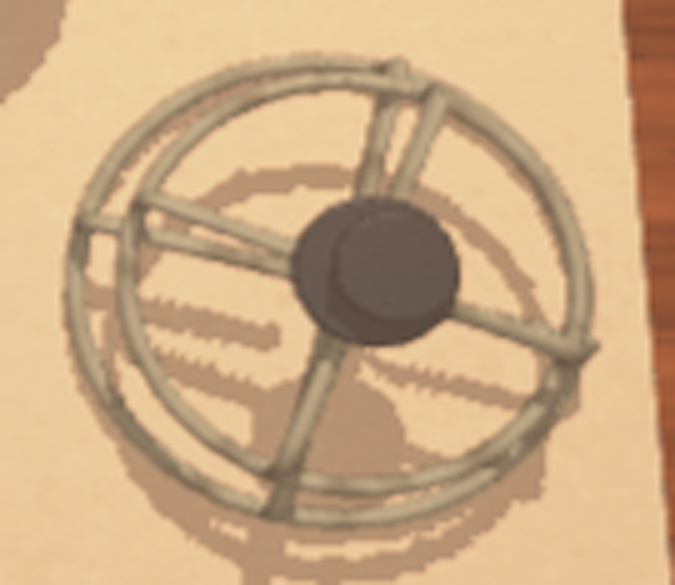

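View pics/s1.png

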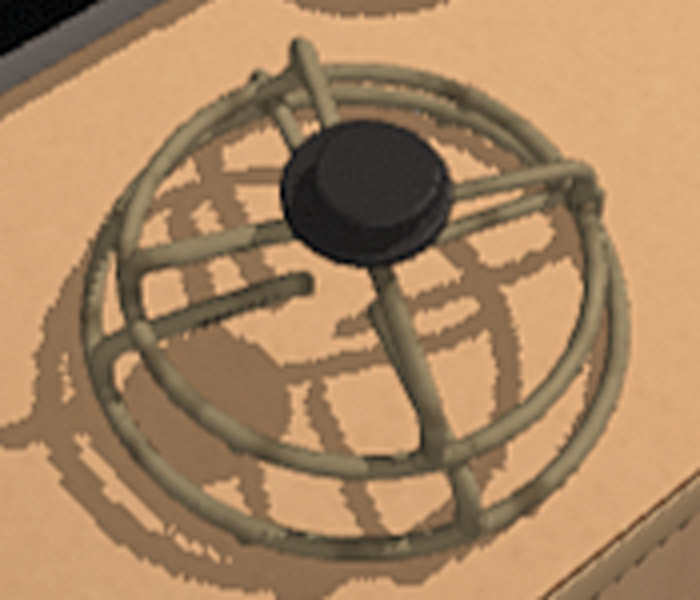

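View pics/t2.png

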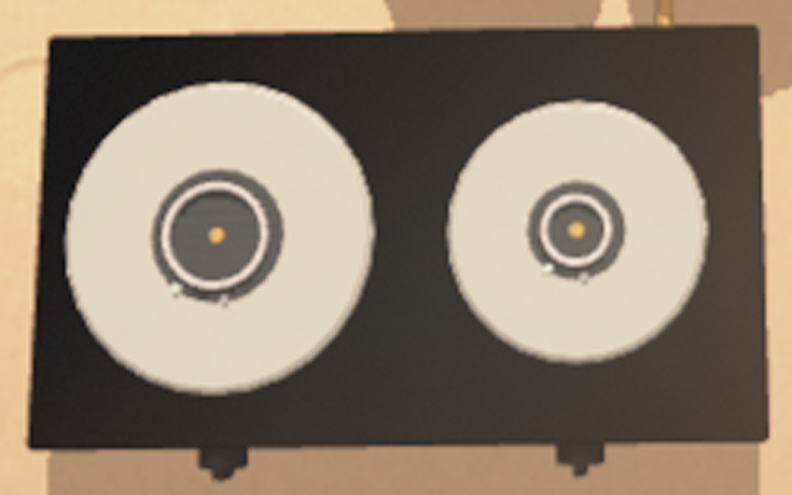

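```bash
cat >> h.py <<'E'
def tri(d1,p1,d2,p2):
    o1,v1=ray(d1,p1);o2,v2=ray(d2,p2);v1/=np.linalg.norm(v1);v2/=np.linalg.norm(v2)
    A=np.stack([v1,-v2],1); s=np.linalg.lstsq(A,o2-o1,rcond=None)[0]
    a=o1+s[0]*v1;b=o2+s[1]*v2; return (a+b)/2,np.linalg.norm(a-b)
E
python3 - <<'E'
from h import *
T=grab('top');S=grab('scene')
def t(x,y): return (365+(x+.5)/5-.5,240+(y+.5)/4.5-.5)
def s(x,y): return (255+(x+.5)/4-.5,300+(y+.5)/4-.5)
for n,a,b in [('capS top',(398,265),(371,174)),('capS left?',(333,265),(317,170)),
 ('sg junction finger/ring A(top right)',(436,92),(583,180)),
 ('sg B (left)',(143,198),(300,55)),
 ('sg C bottom',(277,470),(133,258)),
 ('sg D right',(578,352),(436,452)),
 ('lg A',(398,68),(600,200)),('lg B',(83,222),(258,82)),('lg C',(280,510),(100,345)),('lg D',(552,395),(475,530))]:
    p,e=tri(T,t(*a),S,s(*b)); print(n,p.round(4),round(e,4))
for q in [(294.5,309.5),(186,311.4)]: print(onz(T,q,.065))
E
```

```text
capS top [ 0.4501 -0.1053  0.1029] 0.0029
capS left? [ 0.4481 -0.0815  0.084 ] 0.0115
sg junction finger/ring A(top right) [ 0.5345 -0.1362  0.0611] 0.0008
sg B (left) [ 0.4873 -0.0124  0.0584] 0.0002
sg C bottom [ 0.365  -0.06    0.0711] 0.0034
sg D right [ 0.4134 -0.1879  0.0523] 0.0024
lg A [ 0.553  -0.1301  0.025 ] 0.0034
lg B [0.4802 0.0092 0.0249] 0.0003
lg C [ 0.3452 -0.0654  0.0372] 0.0001
lg D [ 0.4082 -0.1965  0.0074] 0.028
[0.43696004 0.19273587 0.065     ]
[0.43676529 0.41681392 0.065     ]
```

```bash
cat >> h.py <<'E'
def st():
    s=r.get_state(); R=cv2.Rodrigues(s['eef_rot'])[0]
    print('t %.2f'%s['t'],'p',s['position'].round(4),'F',s['force'].round(1),'T',s['wrist_torque'].round(2),'gap',round(s['finger_gap'],4),'x',R[:,0].round(3),'y',R[:,1].round(3),'q',s['joint_pos'].round(2))
    return s,R
E
python3 - <<'E'
from h import *
s,R=st(); d=grab('wrist'); o,_=ray(d,(0,0)); Rc=cv2.Rodrigues(np.array(d['rvec']))[0]
print(R.T@(o-s['position'])); print((R.T@Rc.T).round(3))
E
```

```text
t 0.35 p [0.2024 0.5381 0.2311] F [-0.  -1.1  0.2] T [ 0.02 -0.03  0.02] gap 0.0853 x [-0. -0. -1.] y [ 0.352  0.936 -0.   ] q [ 1.19  0.32  1.56 -0.    1.26 -0.02]
[-0.14299511 -0.00024448 -0.0807608 ]
[[ 0.    -0.314  0.95 ]
 [ 1.     0.    -0.   ]
 [-0.     0.95   0.314]]
```

>>> {"fn": "play_rows", "kwargs": {
  "commands": "20 -50 4 0 0 -0.065 1;20 -50 4 0 0 -0.065 1;20 -50 4 0 0 -0.065 1;20 -50 4 0 0 -0.065 1;20 -50 4 0 0 -0.065 1",
  "grip_force": 40
}}

```text
t: 1.02
position: [0.3028, 0.2866, 0.2516]
eef_rot: [0.538, 1.503, -0.537]
force: [0.5, -0.3, 0.8]
finger_gap: 0.0852
```

>>> {"fn": "play_rows", "kwargs": {
  "commands": "20 -50 4 0 0 -0.065 1;20 -50 4 0 0 -0.065 1;20 -50 0 0 0 -0.065 1;20 -50 0 0 0 -0.065 1;20 -50 0 0 0 -0.065 1"
}}

```text
t: 1.65
position: [0.4029, 0.0365, 0.2597]
eef_rot: [0.789, 1.422, -0.788]
force: [1.0, 0.5, 0.2]
finger_gap: 0.0856
```

>>> {"fn": "play_rows", "kwargs": {
  "commands": "20 -50 0 0 0 -0.065 1;20 -50 0 0 0 -0.065 1;20 -50 0 0 0 -0.065 1;0 0 0 0 0 0 1;0 0 0 0 0 0 1"
}}

```text
t: 2.28
position: [0.4621, -0.1115, 0.2591]
eef_rot: [0.936, 1.361, -0.936]
force: [0.3, 0.1, 1.0]
finger_gap: 0.0857
```

```bash
python3 - <<'E'
from h import *
st(); grab('wrist','w1.png')
E
```

```text
t 2.27 p [ 0.4621 -0.1115  0.2591] F [0.3 0.1 1. ] T [0.   0.06 0.01] gap 0.0857 x [-0.001  0.001 -1.   ] y [ 0.934  0.358 -0.   ] q [-0.26  0.14  1.73  0.    1.27 -0.63]
```

View pics/w1.png

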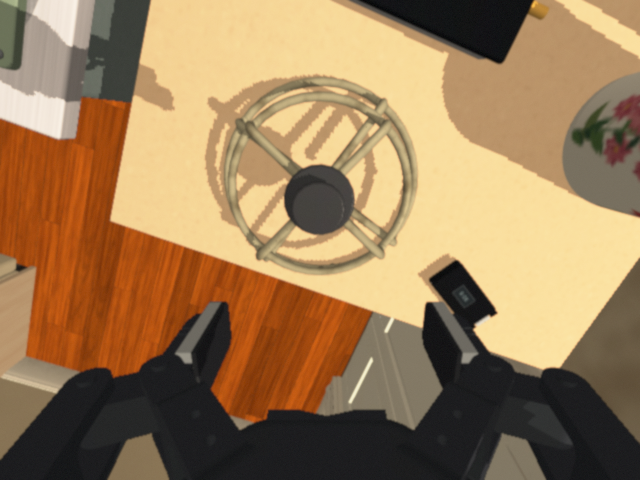

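```bash
python3 - <<'E'
from h import *
d=grab('wrist'); im=d['pixels'][:,:,::-1].copy()
c=im[150:250,270:370]; g=cv2.cvtColor(c,cv2.COLOR_BGR2GRAY).astype(float)
g=np.clip((g-20)*2.5,0,255).astype(np.uint8)
a=cv2.resize(c,None,fx=4,fy=4,interpolation=cv2.INTER_CUBIC); b=cv2.cvtColor(cv2.resize(g,None,fx=4,fy=4,interpolation=cv2.INTER_CUBIC),cv2.COLOR_GRAY2BGR)
cv2.imwrite('pics/w2.png',np.hstack([a,b]))
E
```

```text
(no output)
```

View pics/w2.png

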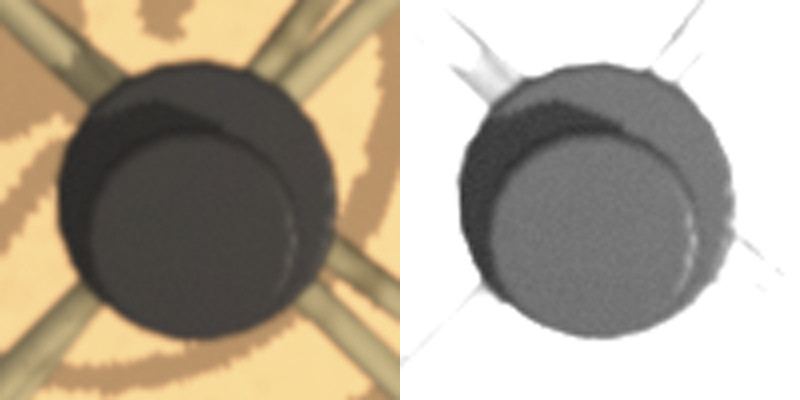

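```bash
python3 - <<'E'
from h import *
T=grab('top');S=grab('scene');W=grab('wrist')
def t(x,y): return (365+(x+.5)/5-.5,240+(y+.5)/4.5-.5)
def s(x,y): return (255+(x+.5)/4-.5,300+(y+.5)/4-.5)
def w(x,y): return (270+(x+.5)/4-.5,150+(y+.5)/4-.5)
a,b,c=t(398,265),s(371,174),w(194,236)
print(a,b,c)
for z in (.085,.095,.102,.106): print(z,onz(T,a,z)[:2],onz(S,b,z)[:2],onz(W,c,z)[:2])
print('TW',tri(T,a,W,c),'SW',tri(S,b,W,c),'TS',tri(T,a,S,b))
# large cap: outline centre, rim lower edge plane
a,b,c=t(372,272),s(366,193),w(197,199)
print('large TW',tri(T,a,W,c),'SW',tri(S,b,W,c))
for z in (.075,.085,.092): print(z,onz(W,c,z)[:2],onz(T,a,z)[:2])
E
```

```text
(444.2, 298.5) (347.375, 343.125) (318.125, 208.625)
0.085 [ 0.45273767 -0.1100338 ] [ 0.45759588 -0.09465826] [ 0.45251364 -0.10858477]
0.095 [ 0.45196409 -0.10780946] [ 0.4526082  -0.10031422] [ 0.45189715 -0.10628709]
0.102 [ 0.45142258 -0.10625242] [ 0.44911682 -0.10427339] [ 0.4514656  -0.10467872]
0.106 [ 0.45111315 -0.10536269] [ 0.44712175 -0.10653578] [ 0.451219   -0.10375965]
TW (array([ 0.45422707, -0.11452335,  0.0619417 ]), np.float64(0.001370656063156817)) SW (array([ 0.45053883, -0.10427949,  0.10125724]), np.float64(0.00222366970234374)) TS (array([ 0.45006402, -0.10531848,  0.10289635]), np.float64(0.002923061283731369))
large TW (array([ 0.45075972, -0.10244957,  0.07139899]), np.float64(0.00024550066584487685)) SW (array([ 0.45023886, -0.10005477,  0.084501  ]), np.float64(0.0005421704301511764))
0.075 [ 0.45051377 -0.10183421] [ 0.4505434  -0.10157163]
0.085 [ 0.44997716 -0.09981278] [ 0.44979743 -0.09944671]
0.092 [ 0.44960152 -0.09839778] [ 0.44927525 -0.09795927]
```

>>> {"fn": "play_rows", "kwargs": {
  "commands": "-4 2 -50 0 0 0 0.7;-4 2 -45 0 0 0 0.7;-3 2 -34 0 0 0 0.7;0 0 0 0 0 0 0.7;0 0 0 0 0 0 0.7"
}}

```text
t: 3.15
position: [0.4527, -0.1058, 0.1318]
eef_rot: [0.935, 1.358, -0.934]
force: [-0.4, 0.1, 0.2]
finger_gap: 0.0598
```

```bash
python3 - <<'E'
from h import *
st(); grab('wrist','w3.png')
E
```

```text
t 3.15 p [ 0.4527 -0.1058  0.1318] F [-0.4  0.1  0.2] T [ 0.   -0.04 -0.02] gap 0.0598 x [ 0.003 -0.001 -1.   ] y [0.934 0.359 0.002] q [-0.25  0.24  1.96  0.    0.94 -0.62]
```

View pics/w3.png

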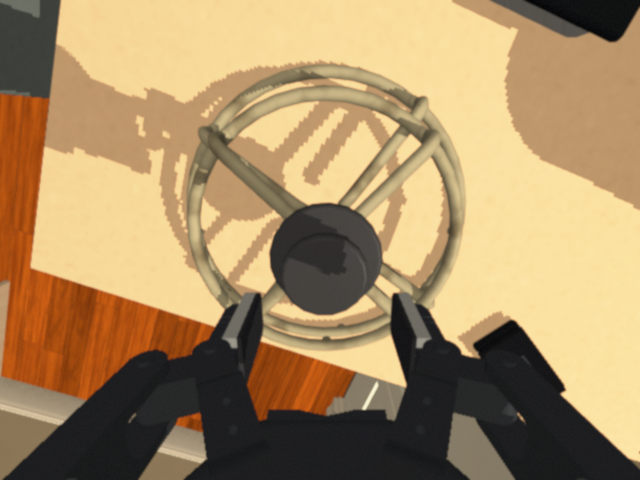

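```bash
python3 - <<'E'
from h import *
s,R=st(); W=grab('wrist'); im=W['pixels'][:,:,::-1]
g=np.clip((cv2.cvtColor(im[190:330,250:400],cv2.COLOR_BGR2GRAY).astype(float)-20)*2.5,0,255).astype(np.uint8)
cv2.imwrite('pics/w4.png',cv2.resize(g,None,fx=4,fy=4,interpolation=cv2.INTER_CUBIC))
p=onz(W,(327,274),.102); print(p, R.T@(p-s['position']))
E
```

```text
t 3.20 p [ 0.4529 -0.106   0.1321] F [0.1 0.4 0.4] T [-0.05 -0.02  0.02] gap 0.0595 x [ 0.004 -0.001 -1.   ] y [0.934 0.358 0.003] q [-0.25  0.24  1.96  0.    0.94 -0.62]
[ 0.45249263 -0.10416308  0.102     ] [ 0.03005579  0.00012937 -0.00191283]
```

View pics/w4.png

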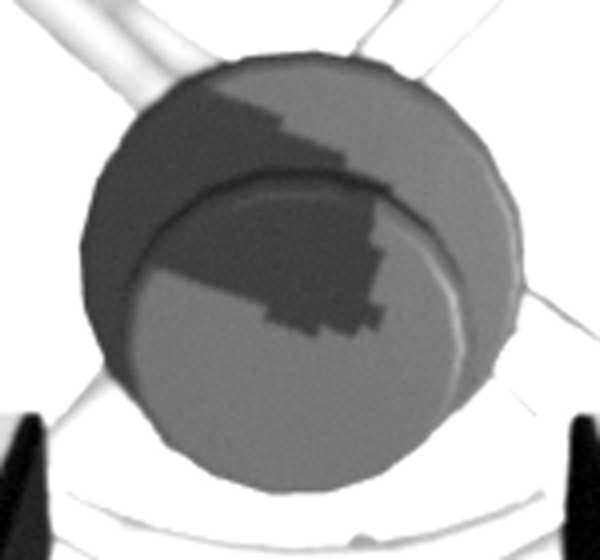

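>>> {"fn": "play_rows", "kwargs": {
  "commands": "-1 2 -20 0 0 0 0.7;0 0 -15 0 0 0 0.7;0 0 -6 0 0 0 0.7;0 0 0 0 0 0 0.7;0 0 0 0 0 0 0.7"
}}

```text
t: 3.88
position: [0.4511, -0.104, 0.0901]
eef_rot: [0.936, 1.359, -0.935]
force: [0.5, 0.0, -0.5]
finger_gap: 0.0595
```

```bash
python3 - <<'E'
from h import *
st(); 
W=grab('wrist','w5.png')
E
```

```text
t 3.88 p [ 0.4511 -0.104   0.0901] F [ 0.5  0.  -0.5] T [0.07 0.01 0.01] gap 0.0595 x [ 0.002 -0.    -1.   ] y [0.934 0.358 0.002] q [-0.25  0.29  2.02  0.    0.83 -0.62]
```

View pics/w5.png

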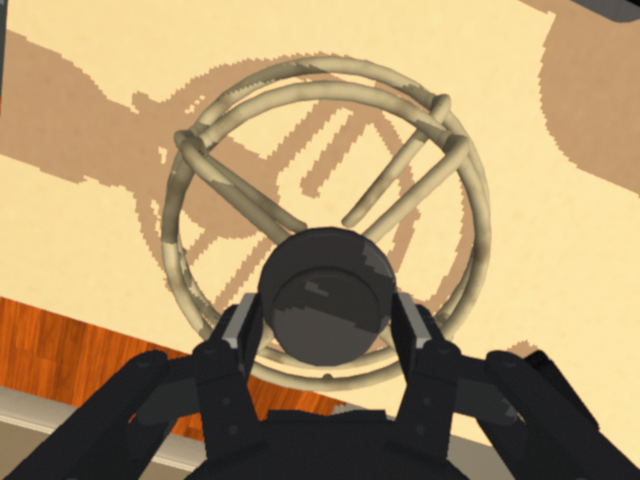

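>>> {"fn": "play_rows", "kwargs": {
  "commands": "0 0 -2 0 0 0 0.65;0 0 0 0 0 0 0.55;0 0 0 0 0 0 0.5;0 0 0 0 0 0 0.45;0 0 0 0 0 0 0.4",
  "grip_force": 40
}}

```text
t: 4.55
position: [0.4506, -0.1039, 0.0879]
eef_rot: [0.936, 1.36, -0.935]
force: [-1.0, 0.4, 6.1]
finger_gap: 0.0474
```

```bash
python3 - <<'E'
from h import *
st(); 
W=grab('wrist','w6.png')
E
```

```text
t 4.55 p [ 0.4506 -0.1039  0.0879] F [-1.   0.4  6.1] T [ 0.05  0.22 -0.01] gap 0.0474 x [ 0.001 -0.    -1.   ] y [0.934 0.358 0.001] q [-0.25  0.29  2.02  0.    0.83 -0.62]
```

View pics/w6.png

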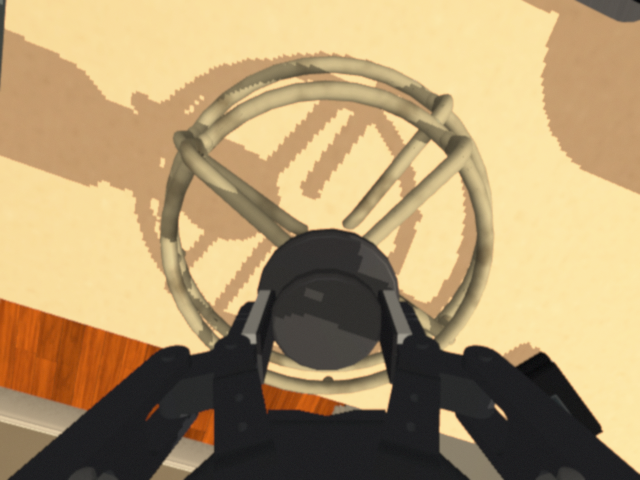

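>>> {"fn": "play_rows", "kwargs": {
  "commands": "0 0 0 0 0 0 0.4;0 0 5 0 0 0 0.4;0 0 15 0 0 0 0.4;0 0 30 0 0 0 0.4;0 0 30 0 0 0 0.4"
}}

```text
t: 5.22
position: [0.4501, -0.1037, 0.1679]
eef_rot: [0.935, 1.361, -0.936]
force: [-0.7, -0.3, -0.8]
finger_gap: 0.0479
```

```bash
python3 - <<'E'
from h import *
st(); 
W=grab('wrist','w7.png');grab('scene','s7.png')
E
```

```text
t 5.22 p [ 0.4501 -0.1037  0.1679] F [-0.7 -0.3 -0.8] T [-0.01  0.02 -0.  ] gap 0.0479 x [-0.001  0.    -1.   ] y [ 0.934  0.358 -0.001] q [-0.25  0.2   1.91  0.    1.04 -0.62]
```

View pics/w7.png

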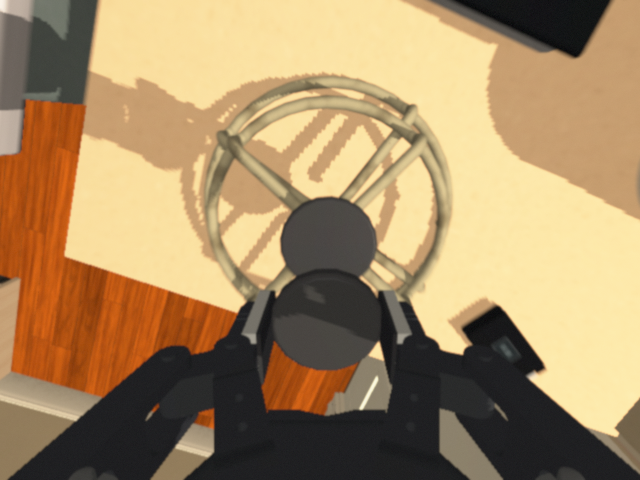

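View pics/s7.png

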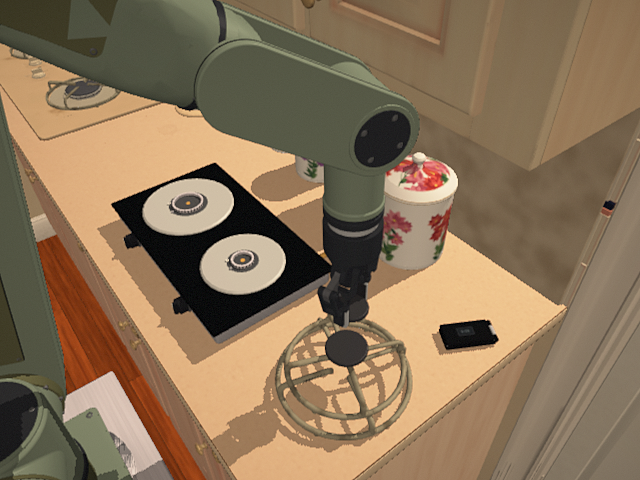

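```bash
python3 - <<'E'
from h import *
s,R=st(); W=grab('wrist'); im=W['pixels'][:,:,::-1]
g=np.clip((cv2.cvtColor(im[250:390,250:400],cv2.COLOR_BGR2GRAY).astype(float)-20)*2.5,0,255).astype(np.uint8)
cv2.imwrite('pics/w8.png',cv2.resize(g,None,fx=4,fy=4,interpolation=cv2.INTER_CUBIC))
for v in (268,319,370):
  for h in (.01,.014):
    p=onz(W,(327,v),s['position'][2]+h); print(v,h,(R.T@(p-s['position'])).round(4))
E
```

```text
t 5.33 p [ 0.4525 -0.1043  0.1702] F [-0.2  0.1 -1.5] T [ 0.02 -0.   -0.03] gap 0.0474 x [ 0.007 -0.002 -1.   ] y [0.934 0.358 0.006] q [-0.25  0.2   1.91  0.    1.03 -0.62]
268 0.01 [-0.0101  0.     -0.023 ]
268 0.014 [-0.0141  0.     -0.0247]
319 0.01 [-0.01    0.0001  0.0022]
319 0.014 [-0.014   0.0001 -0.0003]
370 0.01 [-0.0099  0.0001  0.0303]
370 0.014 [-0.0139  0.0001  0.027 ]
```

View pics/w8.png

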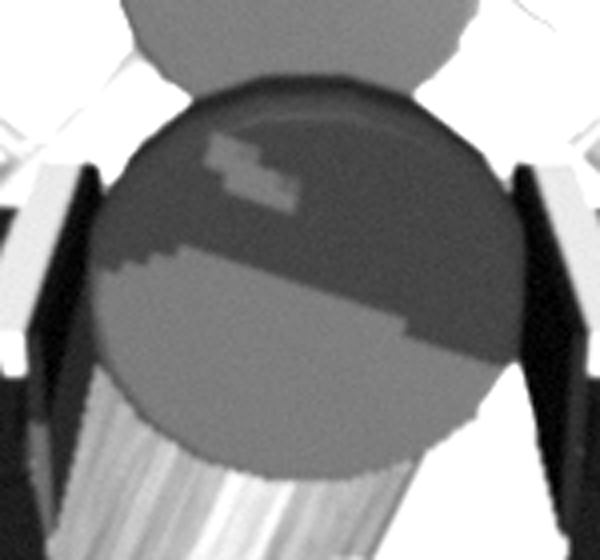

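>>> {"fn": "play_rows", "kwargs": {
  "commands": "-2 50 0 0 0 0 0.4;-2 50 -6 0 0 0 0.4;-2 50 -6 0 0 0 0.4;-2 50 -6 0 0 0 0.4;-3 50 -6 0 0 0 0.4"
}}

```text
t: 6.0
position: [0.4384, 0.1475, 0.1418]
eef_rot: [0.934, 1.362, -0.937]
force: [0.1, -0.9, -0.4]
finger_gap: 0.0475
```

>>> {"fn": "play_rows", "kwargs": {
  "commands": "-3 49 -6 0 0 0 0.4;0 0 -10 0 0 0 0.4;0 0 0 0 0 0 0.4;0 0 0 0 0 0 0.4;0 0 0 0 0 0 0.4"
}}

```text
t: 6.62
position: [0.4367, 0.1942, 0.1276]
eef_rot: [0.937, 1.359, -0.937]
force: [0.4, -0.2, -0.8]
finger_gap: 0.0475
```

```bash
python3 - <<'E'
from h import *
s,R=st() 
W=grab('wrist','w9.png');S=grab('scene','s9.png')
print(onz(S,(405,262),0))
for p in [(0.4385,.1935,.065),(0.4385,.1935,.058)]: print(proj(W,p))
E
```

```text
t 6.62 p [0.4367 0.1942 0.1276] F [ 0.4 -0.2 -0.8] T [ 0.   -0.01  0.02] gap 0.0475 x [ 0.  0. -1.] y [0.934 0.356 0.   ] q [ 0.39  0.27  1.93 -0.    0.94  0.03]
[0.72365701 0.03762449 0.        ]
[[328.77132351 257.92740237]]
[[328.69991787 254.10197877]]
```

View pics/w9.png

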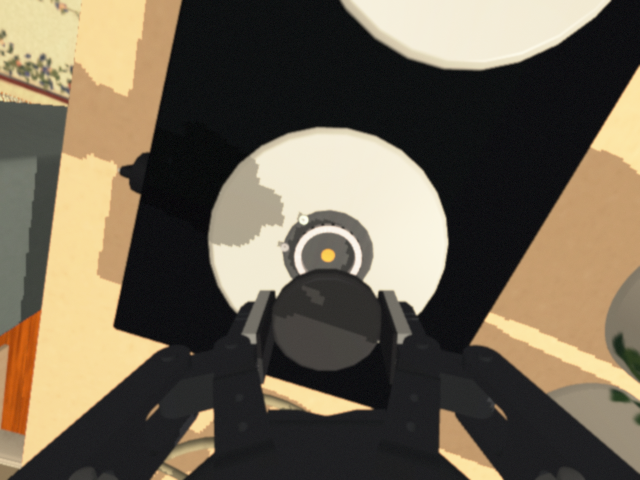

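```bash
cat >> h.py <<'E'
def circ(P):
    P=np.asarray(P)[:,:2]
    for _ in range(6):
        A=np.c_[2*P,np.ones(len(P))]; x=np.linalg.lstsq(A,(P**2).sum(1),rcond=None)[0]
        c=x[:2]; rr=np.sqrt(x[2]+c@c); e=np.abs(np.linalg.norm(P-c,axis=1)-rr); k=e<max(.0012,1.5*np.median(e)); 
        if k.all(): break
        P=P[k]
    return c,rr,len(P)
E
python3 - <<'E'
from h import *
W=grab('wrist'); im=W['pixels'].astype(int)
m=(im.min(2)>120).astype(np.uint8); m[300:]=0; m[:100]=0; m[:,:195]=0; m[:,455:]=0
c=max(cv2.findContours(m,cv2.RETR_EXTERNAL,cv2.CHAIN_APPROX_NONE)[0],key=cv2.contourArea)[:,0,:]
c=c[c[:,1]<298]
print(len(c),circ([onz(W,p,.058) for p in c]))
# crown ring bright
m=(im.min(2)>200).astype(np.uint8); m[:205]=0; m[275:]=0; m[:,:290]=0; m[:,366:]=0
q=im[205:300,280:375,::-1].astype(np.uint8); cv2.imwrite('pics/w10.png',cv2.resize(q,None,fx=6,fy=6,interpolation=cv2.INTER_CUBIC))
E
```

```text
720 (array([0.43747975, 0.19494   ]), np.float64(0.07978736603705402), 169)
```

View pics/w10.png

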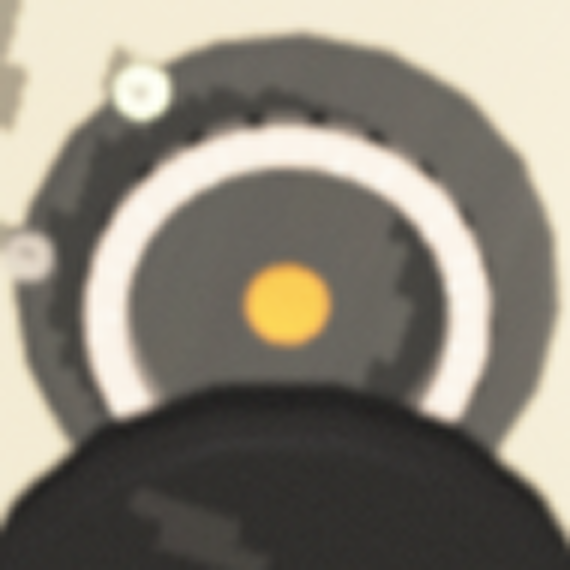

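>>> {"fn": "play_rows", "kwargs": {
  "commands": "0 1 -30 0 0 0 0.4;0 0 -20 0 0 0 0.4;0 0 -7 0 0 0 0.4;0 0 0 0 0 0 0.4;0 0 0 0 0 0 0.4"
}}

```text
t: 7.4
position: [0.4371, 0.1964, 0.0711]
eef_rot: [0.937, 1.359, -0.934]
force: [-0.3, 0.1, -1.8]
finger_gap: 0.0474
```

>>> {"fn": "play_rows", "kwargs": {
  "commands": "0 0 -3 0 0 0 0.4;0 0 -3 0 0 0 0.4;0 0 -2 0 0 0 0.4;0 0 0 0 0 0 0.4"
}}

```text
t: 7.9
position: [0.4363, 0.1961, 0.0621]
eef_rot: [0.935, 1.361, -0.936]
force: [0.3, -0.0, -0.7]
finger_gap: 0.0471
```

```bash
python3 - <<'E'
from h import *
s,R=st() 
W=grab('wrist','w11.png');S=grab('scene')['pixels'][:,:,::-1]
cv2.imwrite('pics/s11.png',cv2.resize(S[210:310,180:300],None,fx=5,fy=5,interpolation=cv2.INTER_CUBIC))
E
```

```text
t 7.90 p [0.4363 0.1961 0.0621] F [ 0.3 -0.  -0.7] T [-0.03 -0.03 -0.03] gap 0.0471 x [-0. -0. -1.] y [ 0.934  0.358 -0.   ] q [0.4  0.35 2.01 0.   0.78 0.03]
```

View pics/w11.png

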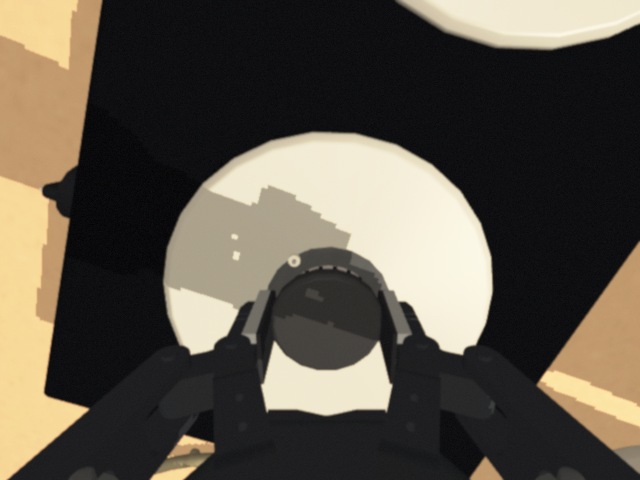

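View pics/s11.png

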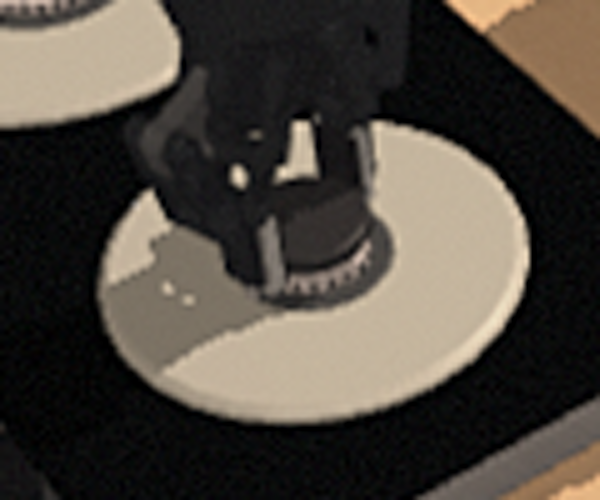

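>>> {"fn": "play_rows", "kwargs": {
  "commands": "0 0 -1 0 0 0 0.4;0 0 -1 0 0 0 0.4;0 0 -1 0 0 0 0.4;0 0 0 0 0 0 0.4"
}}

```text
t: 8.5
position: [0.4364, 0.1961, 0.0592]
eef_rot: [0.935, 1.36, -0.936]
force: [0.2, 0.5, -0.7]
finger_gap: 0.0472
```

>>> {"fn": "play_rows", "kwargs": {
  "commands": "0 0 -1 0 0 0 0.4;0 0 -1 0 0 0 0.4;0 0 0 0 0 0 0.4"
}}

```text
t: 8.88
position: [0.4364, 0.1962, 0.0573]
eef_rot: [0.935, 1.36, -0.936]
force: [1.4, -0.7, -0.2]
finger_gap: 0.0472
```

>>> {"fn": "play_rows", "kwargs": {
  "commands": "0 0 0 0 0 0 0.6;0 0 0 0 0 0 0.7;0 0 0 0 0 0 0.7;0 0 10 0 0 0 0.7;0 0 30 0 0 0 0.8"
}}

```text
t: 9.5
position: [0.4355, 0.1958, 0.0972]
eef_rot: [0.934, 1.362, -0.938]
force: [1.1, -0.7, 0.8]
finger_gap: 0.0683
```

>>> {"fn": "play_rows", "kwargs": {
  "commands": "0 -30 40 0 0 0 1;0 -40 30 0 0 0 1;0 0 0 0 0 0 1;0 0 0 0 0 0 1"
}}

```text
t: 10.0
position: [0.4362, 0.1264, 0.1673]
eef_rot: [0.936, 1.36, -0.936]
force: [0.7, -0.0, -0.1]
finger_gap: 0.0853
```

```bash
python3 - <<'E'
from h import *
s,R=st() 
W=grab('wrist','w12.png')
S=grab('scene')['pixels'][:,:,::-1]
cv2.imwrite('pics/s12.png',cv2.resize(S[210:310,180:300],None,fx=5,fy=5,interpolation=cv2.INTER_CUBIC))
E
```

```text
t 10.00 p [0.4362 0.1264 0.1673] F [ 0.7 -0.  -0.1] T [-0.07  0.03  0.01] gap 0.0853 x [ 0.  0. -1.] y [0.934 0.357 0.   ] q [ 0.26  0.19  1.93  0.    1.03 -0.11]
```

View pics/w12.png

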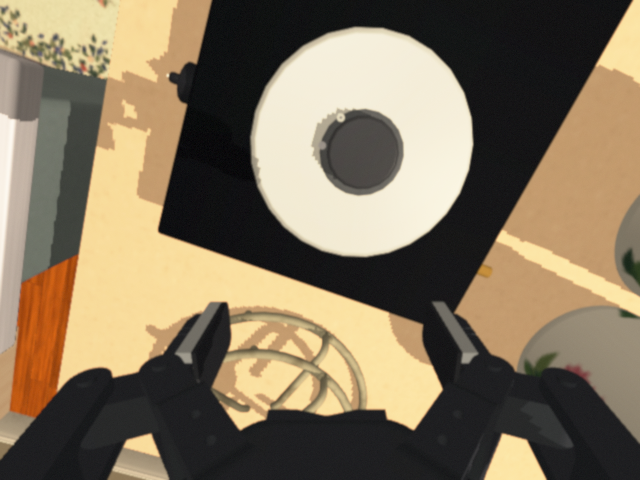

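View pics/s12.png

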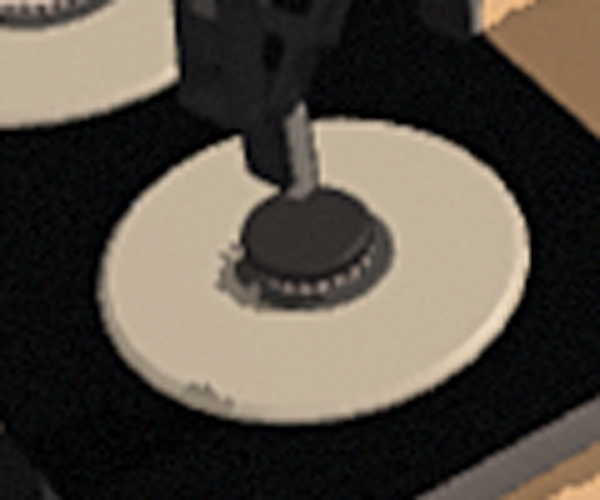

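```bash
python3 - <<'E'
from h import *
W=grab('wrist'); im=W['pixels'].astype(int)
m=(im.min(2)>110).astype(np.uint8); m[270:]=0; m[:20]=0; m[:,:245]=0; m[:,480:]=0
c=max(cv2.findContours(m,cv2.RETR_EXTERNAL,cv2.CHAIN_APPROX_NONE)[0],key=cv2.contourArea)[:,0,:]
print('pan',circ([onz(W,p,.058) for p in c]))
q=im[100:200,310:410,::-1].astype(np.uint8); cv2.imwrite('pics/w13.png',cv2.resize(q,None,fx=6,fy=6,interpolation=cv2.INTER_CUBIC))
E
```

```text
pan (array([0.43758948, 0.1936286 ]), np.float64(0.08032147250364825), 638)
```

View pics/w13.png

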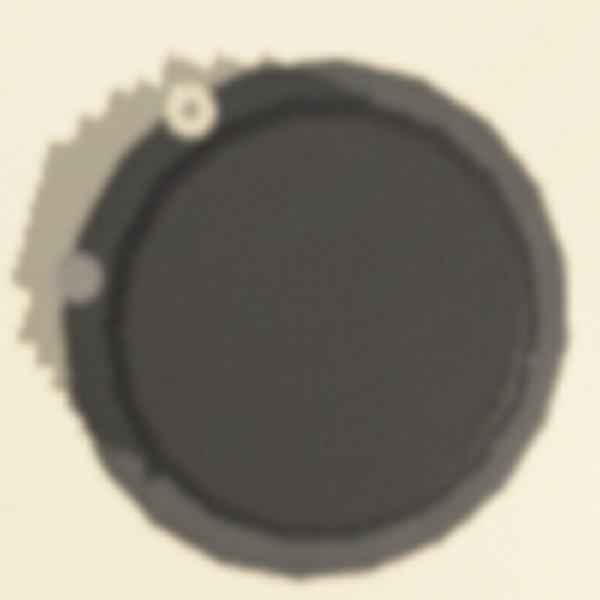

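```bash
python3 - <<'E'
from h import *
W=grab('wrist')
for z in (.073,.076): print(onz(W,(364,153.5),z))
T=grab('top');im=T['pixels'][:,:,::-1]; cv2.imwrite('pics/t13.png',cv2.resize(im[240:370,240:350],None,fx=4.5,fy=4.5,interpolation=cv2.INTER_CUBIC))
E
```

```text
[0.43679956 0.19500946 0.073     ]
[0.43642236 0.19509743 0.076     ]
```

View pics/t13.png

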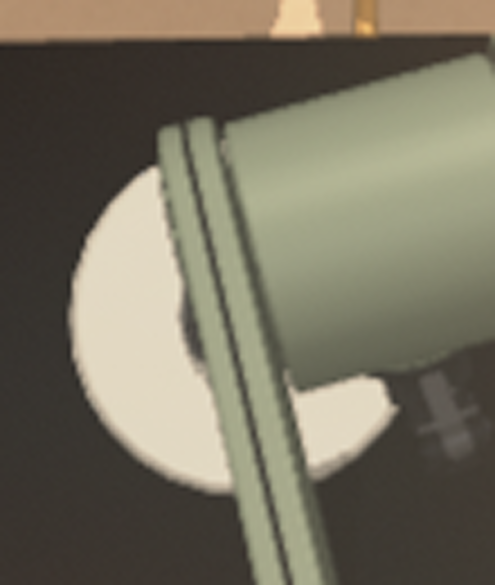

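>>> {"fn": "play_rows", "kwargs": {
  "commands": "3 -50 0 0 0 0 1;3 -50 0 0 0 0 1;3 -50 0 0 0 0 1;3 -50 0 0 0 0 1;2 -26 -20 0 0 0 1"
}}

```text
t: 10.88
position: [0.4517, -0.1018, 0.1478]
eef_rot: [0.937, 1.357, -0.935]
force: [-0.1, 1.5, -0.1]
finger_gap: 0.0854
```

>>> {"fn": "play_rows", "kwargs": {
  "commands": "0 0 0 0 0 0 1;0 0 0 0 0 0 1;0 0 0 0 0 0 1"
}}

```text
t: 11.25
position: [0.4508, -0.0988, 0.1478]
eef_rot: [0.935, 1.36, -0.934]
force: [-0.1, -0.3, 0.3]
finger_gap: 0.0852
```

```bash
python3 - <<'E'
from h import *
s,R=st() 
W=grab('wrist','w14.png')
im=W['pixels'][:,:,::-1]
m=(im.max(2)<95).astype(np.uint8); m[300:]=0; m[:,:250]=0; m[:,400:]=0
c=max(cv2.findContours(m,cv2.RETR_EXTERNAL,cv2.CHAIN_APPROX_NONE)[0],key=cv2.contourArea)[:,0,:]
print(c.min(0),c.max(0))
for z in (.080,.088): print(circ([onz(W,p,z) for p in c]))
E
```

```text
t 11.25 p [ 0.4508 -0.0988  0.1478] F [-0.1 -0.3  0.3] T [-0.04 -0.03  0.02] gap 0.0852 x [ 0.001  0.    -1.   ] y [0.933 0.359 0.001] q [-0.24  0.22  1.94  0.    0.98 -0.61]
[274 209] [376 299]
(array([ 0.45067971, -0.10295244]), np.float64(0.03421725571361397), 209)
(array([ 0.44961095, -0.09999918]), np.float64(0.03296124130463045), 214)
```

View pics/w14.png

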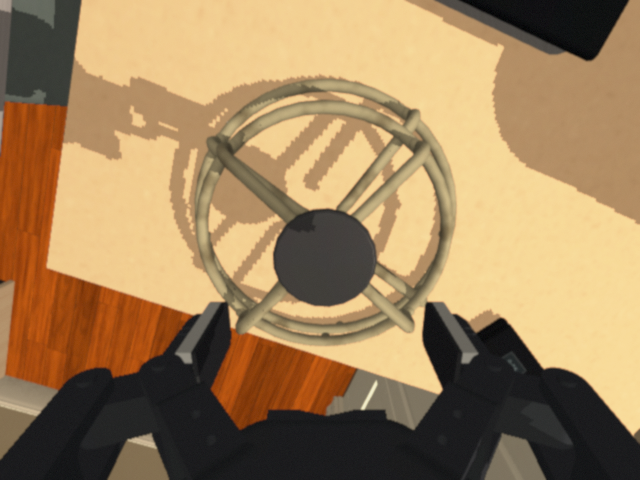

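>>> {"fn": "play_rows", "kwargs": {
  "commands": "-1 -2 -30 0 0 0 1;0 0 -25 0 0 0 1;0 0 -12 0 0 0 1;0 0 -5 0 0 0 1;0 0 0 0 0 0 1"
}}

```text
t: 11.92
position: [0.4499, -0.1017, 0.0757]
eef_rot: [0.935, 1.36, -0.935]
force: [0.1, -0.2, 0.8]
finger_gap: 0.085
```

>>> {"fn": "play_rows", "kwargs": {
  "commands": "0 0 0 0 0 0 0.9;0 0 0 0 0 0 0.8;0 0 0 0 0 0 0.7;0 0 0 0 0 0 0.65;0 0 0 0 0 0 0.65"
}}

```text
t: 12.55
position: [0.4504, -0.1019, 0.0769]
eef_rot: [0.936, 1.358, -0.934]
force: [-1.1, 1.2, 9.8]
finger_gap: 0.065
```

```bash
python3 - <<'E'
from h import *
s,R=st() 
W=grab('wrist','w15.png')
E
```

```text
t 12.55 p [ 0.4504 -0.1019  0.0769] F [-1.1  1.2  9.8] T [0.24 0.15 0.05] gap 0.065 x [ 0.003 -0.    -1.   ] y [0.934 0.358 0.002] q [-0.25  0.31  2.03  0.    0.8  -0.61]
```

View pics/w15.png

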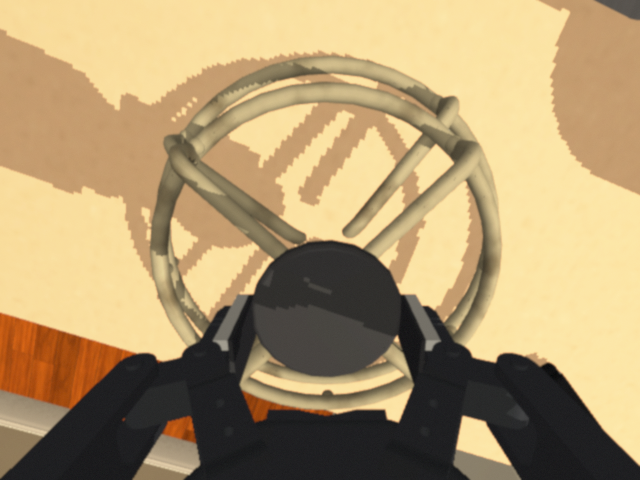

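>>> {"fn": "play_rows", "kwargs": {
  "commands": "0 0 4 0 0 0 0.6;0 0 10 0 0 0 0.6;0 0 25 0 0 0 0.6;0 0 30 0 0 0 0.6;0 0 0 0 0 0 0.6"
}}

```text
t: 13.22
position: [0.451, -0.1022, 0.1465]
eef_rot: [0.936, 1.355, -0.933]
force: [-0.0, 0.5, -1.2]
finger_gap: 0.0651
```

>>> {"fn": "play_rows", "kwargs": {
  "commands": "0 0 0 0 0 0 0.6;0 0 0 0 0 0 0.6"
}}

```text
t: 13.48
position: [0.4486, -0.1016, 0.1432]
eef_rot: [0.935, 1.363, -0.937]
force: [0.2, 0.5, -0.3]
finger_gap: 0.0652
```

```bash
python3 - <<'E'
from h import *
s,R=st() 
W=grab('wrist','w16.png');im=W['pixels'][:,:,::-1]
g=np.clip((cv2.cvtColor(im[230:390,235:415],cv2.COLOR_BGR2GRAY).astype(float)-20)*2.5,0,255).astype(np.uint8)
cv2.imwrite('pics/w16z.png',cv2.resize(g,None,fx=3.5,fy=3.5,interpolation=cv2.INTER_CUBIC))
for v in (240,250,310,375): print(v,[(R.T@(onz(W,(327,v),s['position'][2]+h)-s['position'])).round(4)[2] for h in (.005,.009,.012)])
E
```

```text
t 13.47 p [ 0.4486 -0.1016  0.1432] F [ 0.2  0.5 -0.3] T [ 0.02  0.   -0.03] gap 0.0652 x [-0.002  0.001 -1.   ] y [ 0.934  0.358 -0.002] q [-0.25  0.22  1.95  0.    0.97 -0.61]
240 [np.float64(-0.0339), np.float64(-0.0353), np.float64(-0.0363)]
250 [np.float64(-0.0293), np.float64(-0.0308), np.float64(-0.0319)]
310 [np.float64(0.0005), np.float64(-0.0018), np.float64(-0.0036)]
375 [np.float64(0.0374), np.float64(0.034), np.float64(0.0314)]
```

View pics/w16.png

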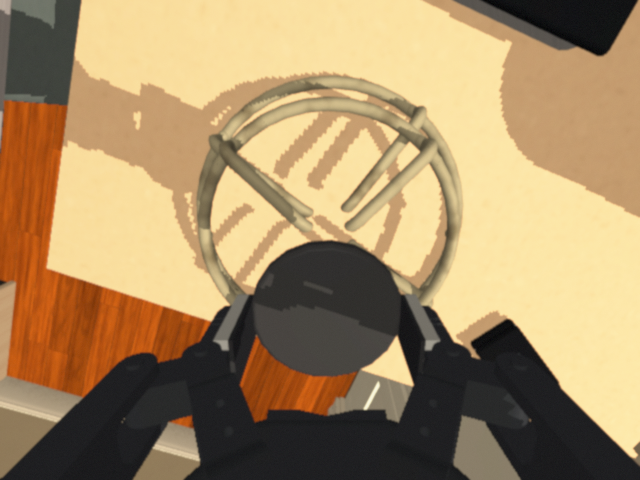

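View pics/w16z.png

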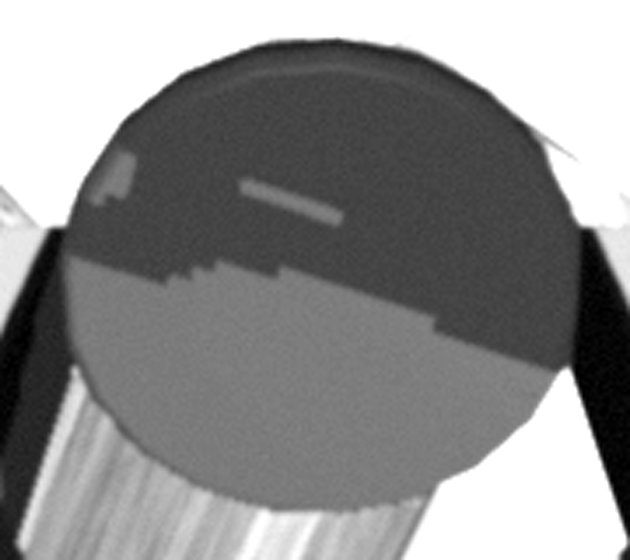

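>>> {"fn": "play_rows", "kwargs": {
  "commands": "0 30 4 0 0 0 0.6;-1 55 0 0 0 0 0.6;-1 55 0 0 0 0 0.6;-1 55 0 0 0 0 0.6;-1 55 0 0 0 0 0.6"
}}

```text
t: 14.15
position: [0.445, 0.1499, 0.1477]
eef_rot: [0.935, 1.361, -0.936]
force: [0.8, -0.1, -1.1]
finger_gap: 0.0651
```

>>> {"fn": "play_rows", "kwargs": {
  "commands": "-1 55 0 0 0 0 0.6;-1 55 0 0 0 0 0.6;-1 55 0 0 0 0 0.6;-1 55 0 0 0 0 0.6;-2 51 -6 0 0 0 0.6"
}}

```text
t: 14.78
position: [0.4392, 0.4212, 0.1417]
eef_rot: [0.935, 1.36, -0.935]
force: [0.5, -0.1, -1.2]
finger_gap: 0.065
```

>>> {"fn": "play_rows", "kwargs": {
  "commands": "0 0 -10 0 0 0 0.6;0 0 0 0 0 0 0.6;0 0 0 0 0 0 0.6;0 0 0 0 0 0 0.6"
}}

```text
t: 15.28
position: [0.4399, 0.4183, 0.1329]
eef_rot: [0.937, 1.36, -0.936]
force: [0.3, -0.1, -0.1]
finger_gap: 0.0651
```

```bash
python3 - <<'E'
from h import *
s,R=st() 
W=grab('wrist','w17.png')
print(proj(W,(.4385,.419,.065)))
im=W['pixels'].astype(int)
q=im[190:300,270:385,::-1].astype(np.uint8); cv2.imwrite('pics/w17z.png',cv2.resize(q,None,fx=5,fy=5,interpolation=cv2.INTER_CUBIC))
E
```

```text
t 15.28 p [0.4399 0.4183 0.1329] F [ 0.3 -0.1 -0.1] T [-0.07 -0.04 -0.06] gap 0.0651 x [ 0.001  0.    -1.   ] y [0.934 0.357 0.001] q [ 0.74  0.44  1.63 -0.    1.07  0.38]
[[325.12640978 251.57248753]]
```

View pics/w17.png

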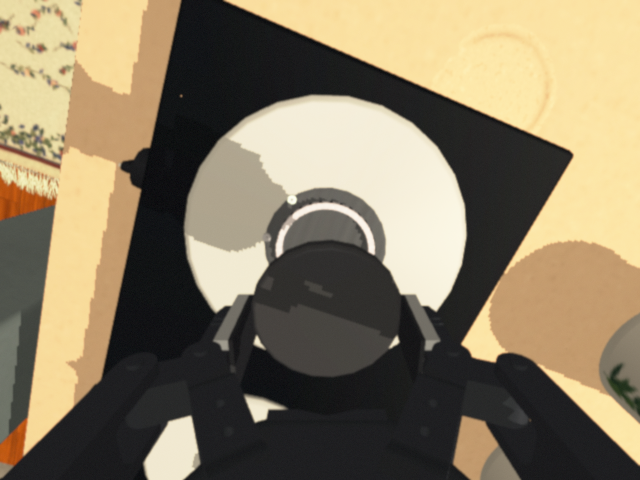

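View pics/w17z.png

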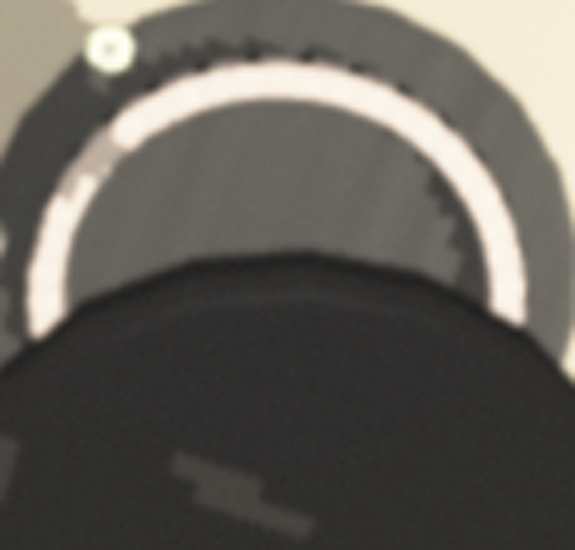

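>>> {"fn": "play_rows", "kwargs": {
  "commands": "-1 1 -30 0 0 0 0.6;0 0 -20 0 0 0 0.6;0 0 -8 0 0 0 0.6;0 0 0 0 0 0 0.6;0 0 0 0 0 0 0.6"
}}

```text
t: 15.95
position: [0.4391, 0.4206, 0.0754]
eef_rot: [0.937, 1.36, -0.934]
force: [0.9, -0.0, -1.2]
finger_gap: 0.065
```

>>> {"fn": "play_rows", "kwargs": {
  "commands": "0 0 -3 0 0 0 0.6;0 0 -3 0 0 0 0.6;0 0 -2 0 0 0 0.6;0 0 -1 0 0 0 0.6;0 0 0 0 0 0 0.6"
}}

```text
t: 16.58
position: [0.4384, 0.4202, 0.0652]
eef_rot: [0.935, 1.36, -0.936]
force: [-0.7, -1.0, -0.3]
finger_gap: 0.0652
```

```bash
python3 - <<'E'
from h import *
s,R=st() 
W=grab('wrist','w18.png');S=grab('scene')['pixels'][:,:,::-1]
cv2.imwrite('pics/s18.png',cv2.resize(S[160:260,130:250],None,fx=5,fy=5,interpolation=cv2.INTER_CUBIC))
E
```

```text
t 16.57 p [0.4384 0.4202 0.0652] F [-0.7 -1.  -0.3] T [ 0.02 -0.03 -0.05] gap 0.0652 x [-0. -0. -1.] y [ 0.934  0.358 -0.   ] q [ 0.75  0.51  1.71 -0.    0.92  0.38]
```

View pics/w18.png

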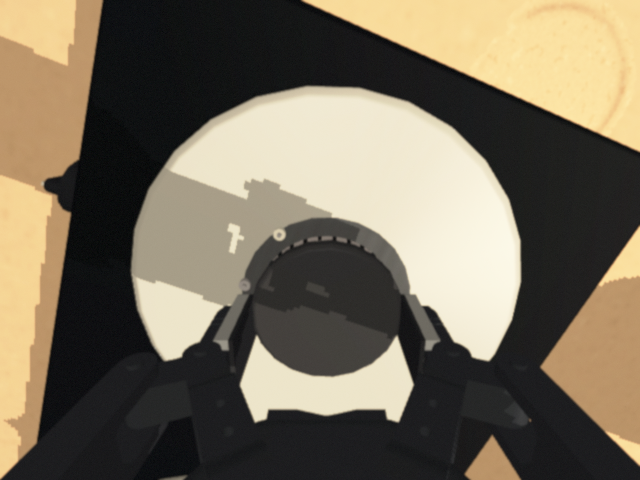

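View pics/s18.png

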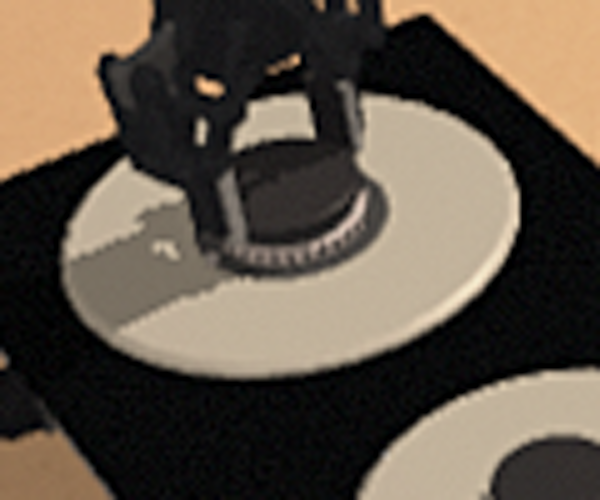

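>>> {"fn": "play_rows", "kwargs": {
  "commands": "0 -1 -1 0 0 0 0.6;0 0 -1 0 0 0 0.6;0 0 -1 0 0 0 0.6;0 0 -1 0 0 0 0.6;0 0 0 0 0 0 0.6"
}}

```text
t: 17.3
position: [0.4384, 0.4192, 0.0612]
eef_rot: [0.935, 1.36, -0.936]
force: [0.5, -0.3, -1.3]
finger_gap: 0.0651
```

>>> {"fn": "play_rows", "kwargs": {
  "commands": "0 0 -1 0 0 0 0.6;0 0 -1 0 0 0 0.6;0 0 0 0 0 0 0.6"
}}

```text
t: 17.68
position: [0.4385, 0.4193, 0.0602]
eef_rot: [0.936, 1.36, -0.935]
force: [-2.1, -1.0, 4.5]
finger_gap: 0.0651
```

>>> {"fn": "play_rows", "kwargs": {
  "commands": "0 0 0 0 0 0 0.8;0 0 0 0 0 0 0.95;0 0 0 0 0 0 1;0 0 10 0 0 0 1;0 0 30 0 0 0 1"
}}

```text
t: 18.3
position: [0.4377, 0.4185, 0.0987]
eef_rot: [0.933, 1.361, -0.938]
force: [0.2, 0.2, 0.6]
finger_gap: 0.0856
```

>>> {"fn": "play_rows", "kwargs": {
  "commands": "0 -40 30 0 0 0 1;0 -50 30 0 0 0 1;0 0 0 0 0 0 1;0 0 0 0 0 0 1"
}}

```text
t: 18.8
position: [0.4386, 0.3296, 0.1597]
eef_rot: [0.937, 1.36, -0.935]
force: [-0.5, 0.3, 0.2]
finger_gap: 0.0854
```

```bash
python3 - <<'E'
from h import *
s,R=st() 
W=grab('wrist','w19.png');im=W['pixels'].astype(int)
m=(im.min(2)>110).astype(np.uint8); m[270:]=0
c=max(cv2.findContours(m,cv2.RETR_EXTERNAL,cv2.CHAIN_APPROX_NONE)[0],key=cv2.contourArea)[:,0,:]
print('pan',circ([onz(W,p,.058) for p in c]))
S=grab('scene')['pixels'][:,:,::-1]
cv2.imwrite('pics/s19.png',cv2.resize(S[160:310,130:310],None,fx=4,fy=4,interpolation=cv2.INTER_CUBIC))
E
```

```text
t 18.80 p [0.4386 0.3296 0.1597] F [-0.5  0.3  0.2] T [-0.01  0.03  0.01] gap 0.0854 x [ 0.001  0.001 -1.   ] y [0.934 0.357 0.001] q [0.62 0.33 1.74 0.   1.07 0.26]
pan (array([0.43813243, 0.41897272]), np.float64(0.09567405511507591), 345)
```

View pics/w19.png

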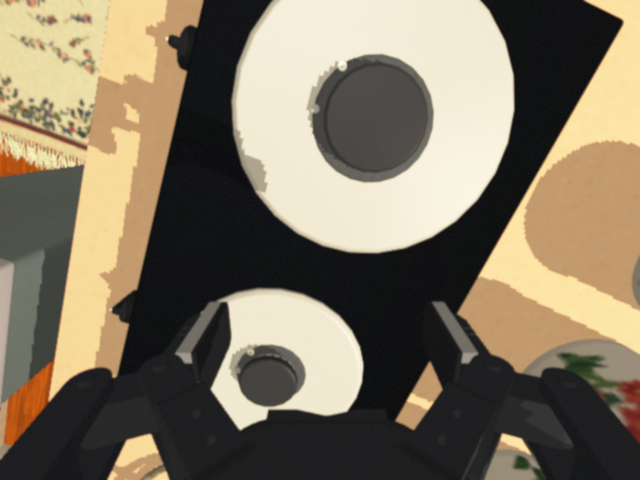

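View pics/s19.png

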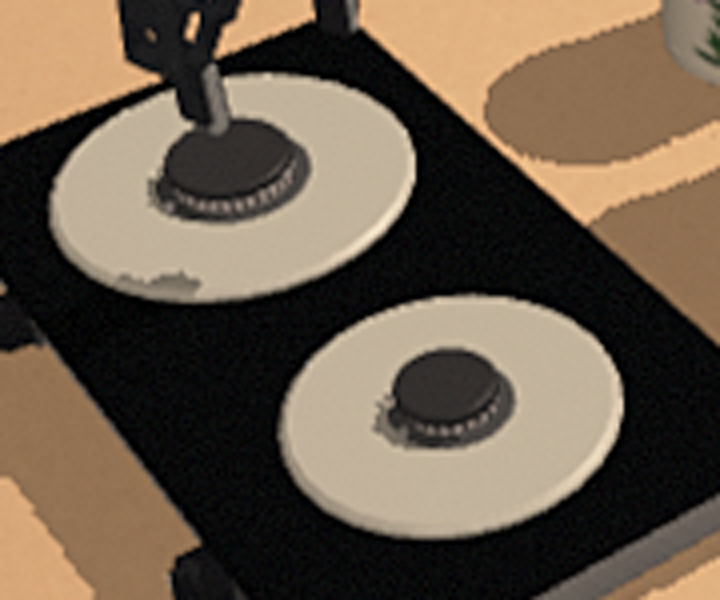

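>>> {"fn": "play_rows", "kwargs": {
  "commands": "2 -60 10 0 0 0.1 0.6;2 -60 10 0 0 0.1 0.5;2 -60 10 0 0 0.1 0.4;2 -60 10 0 0 0.1 0.4;2 -60 10 0 0 0.1 0.4"
}}

```text
t: 19.52
position: [0.4486, 0.0282, 0.2089]
eef_rot: [0.547, 1.501, -0.548]
force: [1.4, 0.1, 0.5]
finger_gap: 0.034
```

>>> {"fn": "play_rows", "kwargs": {
  "commands": "4 -60 10 0 0 0.1 0.4;10 -60 10 0 0 0.1 0.4;10 -10 0 0 0 0.085 0.4;0 0 0 0 0 0 0.4;0 0 0 0 0 0 0.4"
}}

```text
t: 20.15
position: [0.4721, -0.0997, 0.2285]
eef_rot: [0.33, 1.548, -0.329]
force: [-0.3, 0.2, -0.8]
finger_gap: 0.0343
```

>>> {"fn": "play_rows", "kwargs": {
  "commands": "0 0 0 0 0 0 0.4;0 0 0 0 0 0 0.4"
}}

```text
t: 20.4
position: [0.4723, -0.1, 0.2293]
eef_rot: [0.329, 1.546, -0.328]
force: [1.1, 0.2, 0.4]
finger_gap: 0.0342
```

```bash
python3 - <<'E'
from h import *
s,R=st() 
W=grab('wrist','w20.png')
S=grab('scene')['pixels'][:,:,::-1]
cv2.imwrite('pics/s20.png',cv2.resize(S[300:450,255:430],None,fx=4,fy=4,interpolation=cv2.INTER_CUBIC))
E
```

```text
t 20.40 p [ 0.4723 -0.1     0.2293] F [1.1 0.2 0.4] T [-0.02 -0.04 -0.03] gap 0.0342 x [-0.  0. -1.] y [0.407 0.914 0.   ] q [-0.23  0.18  1.77  0.    1.2  -1.38]
```

View pics/w20.png

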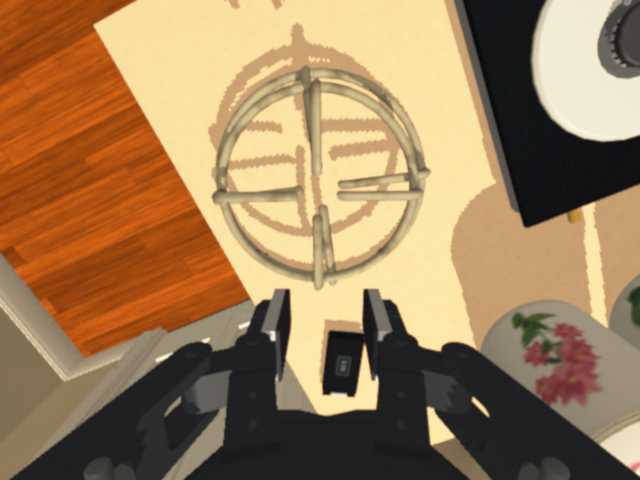

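View pics/s20.png

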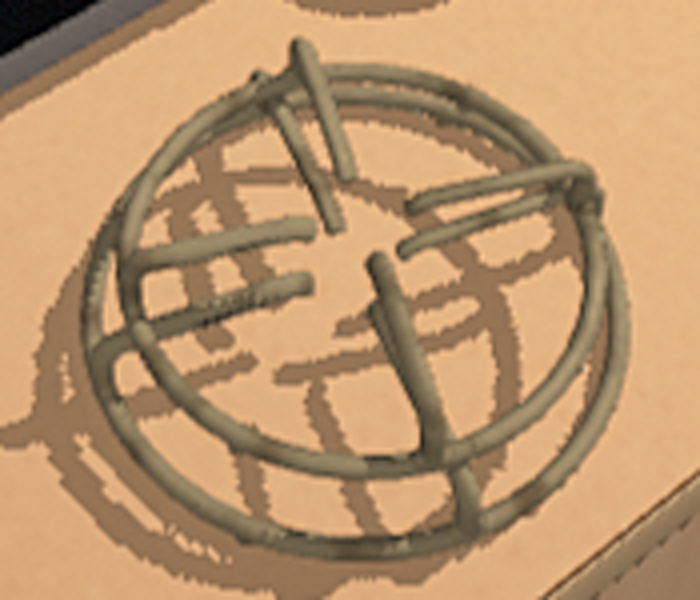

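```bash
python3 - <<'E'
from h import *
W=grab('wrist')['pixels'][:,:,::-1]
cv2.imwrite('pics/w21.png',cv2.resize(W[60:300,205:440],None,fx=2.5,fy=2.5,interpolation=cv2.INTER_CUBIC))
E
```

```text
(no output)
```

View pics/w21.png

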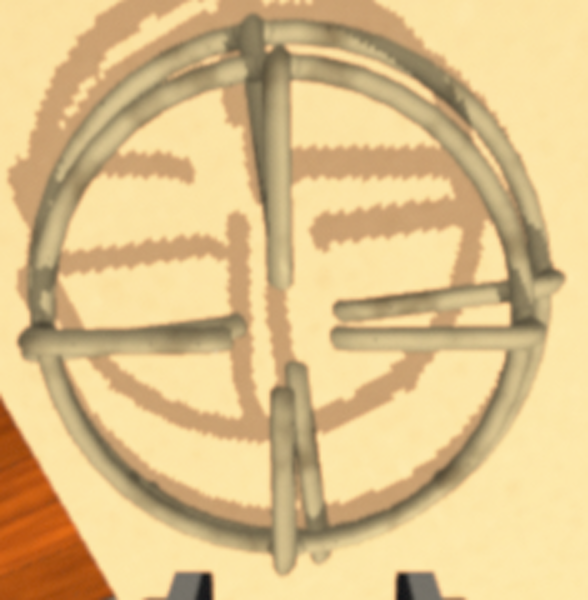

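```bash
python3 - <<'E'
from h import *
T=grab('top');S=grab('scene');W=grab('wrist')
def s(x,y): return (255+(x+.5)/4-.5,300+(y+.5)/4-.5)
def w(x,y): return (205+(x+.5)/2.5-.5,60+(y+.5)/2.5-.5)
for n,a,b in [('A',(283,390),(413,205)),('B',(335,337),(346,178)),('C',(280,285),(313,229)),('D',(235,340),(377,258))]:
    p,e=tri(W,w(*a),S,s(*b)); print(n,p.round(4),round(e,4))
c=w(281.5,338)
for z in (.06,.068,.074): print(z,onz(W,c,z))
E
```

```text
A [ 0.4678 -0.1075  0.0694] 0.0019
B [ 0.4563 -0.0814  0.0697] 0.0003
C [ 0.431  -0.0919  0.0688] 0.0005
D [ 0.4433 -0.116   0.0655] 0.0002
0.06 [ 0.45041634 -0.10044496  0.06      ]
0.068 [ 0.44908842 -0.09961353  0.068     ]
0.074 [ 0.44809249 -0.09898996  0.074     ]
```

>>> {"fn": "play_rows", "kwargs": {
  "commands": "9 -14 -40 0 0 0 0.4;0 0 -45 0 0 0 0.4;0 0 -40 0 0 0 0.4;0 0 0 0 0 0 0.4;0 0 0 0 0 0 0.4",
  "grip_force": 80
}}

```text
t: 21.32
position: [0.4826, -0.1151, 0.1057]
eef_rot: [0.329, 1.543, -0.329]
force: [0.2, -0.7, 0.2]
finger_gap: 0.0342
```

```bash
python3 - <<'E'
from h import *
s,R=st() 
W=grab('wrist','w22.png')
E
```

```text
t 21.32 p [ 0.4826 -0.1151  0.1057] F [ 0.2 -0.7  0.2] T [-0.   -0.04  0.  ] gap 0.0342 x [ 0.002 -0.001 -1.   ] y [0.408 0.913 0.   ] q [-0.26  0.32  1.92  0.    0.9  -1.41]
```

View pics/w22.png

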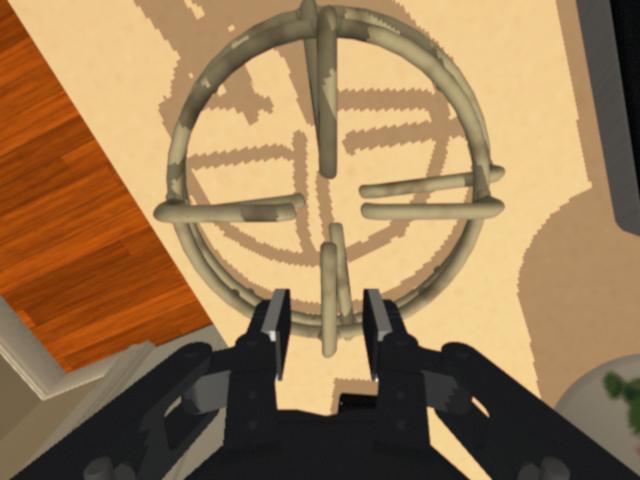

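>>> {"fn": "play_rows", "kwargs": {
  "commands": "0 0 -25 0 0 0 0.4;0 0 -14 0 0 0 0.4;0 0 -8 0 0 0 0.4;0 0 0 0 0 0 0.4;0 0 0 0 0 0 0.4"
}}

```text
t: 22.0
position: [0.482, -0.1149, 0.0579]
eef_rot: [0.329, 1.544, -0.329]
force: [0.3, 0.2, 0.9]
finger_gap: 0.0342
```

>>> {"fn": "play_rows", "kwargs": {
  "commands": "0 0 0 0 0 0 0.25;0 0 0 0 0 0 0.1;0 0 0 0 0 0 0;0 0 0 0 0 0 0;0 0 0 0 0 0 0"
}}

```text
t: 22.62
position: [0.4818, -0.1147, 0.0578]
eef_rot: [0.33, 1.545, -0.329]
force: [0.2, 1.2, 6.2]
finger_gap: 0.0055
```

```bash
python3 - <<'E'
from h import *
s,R=st() 
W=grab('wrist','w23.png')
E
```

```text
t 22.62 p [ 0.4818 -0.1147  0.0578] F [0.2 1.2 6.2] T [0.33 0.02 0.06] gap 0.0055 x [ 0.001  0.    -1.   ] y [0.408 0.913 0.001] q [-0.26  0.38  1.98  0.    0.78 -1.41]
```

View pics/w23.png

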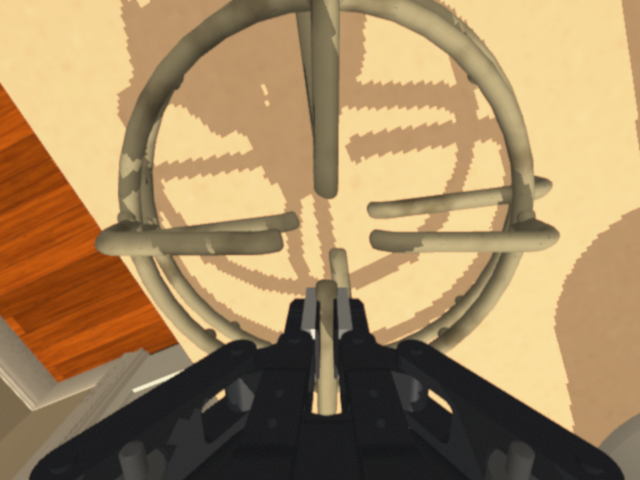

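>>> {"fn": "play_rows", "kwargs": {
  "commands": "0 0 3 0 0 0 0;0 0 5 0 0 0 0;0 0 8 0 0 0 0;0 0 10 0 0 0 0;0 0 0 0 0 0 0"
}}

```text
t: 23.3
position: [0.4822, -0.115, 0.0844]
eef_rot: [0.329, 1.543, -0.329]
force: [-0.1, -0.6, -3.3]
finger_gap: 0.0055
```

```bash
python3 - <<'E'
from h import *
s,R=st() 
W=grab('wrist','w24.png');S=grab('scene','s24.png')
E
```

```text
t 23.30 p [ 0.4822 -0.115   0.0844] F [-0.1 -0.6 -3.3] T [-0.06 -0.17 -0.02] gap 0.0055 x [ 0.002 -0.001 -1.   ] y [0.408 0.913 0.   ] q [-0.26  0.34  1.95  0.    0.84 -1.41]
```

View pics/w24.png

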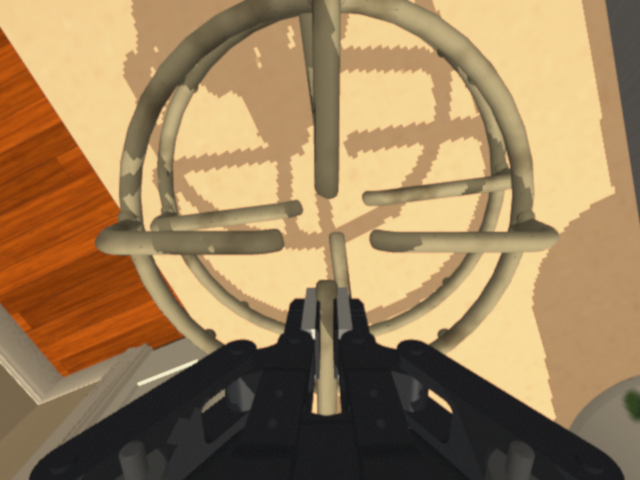

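View pics/s24.png

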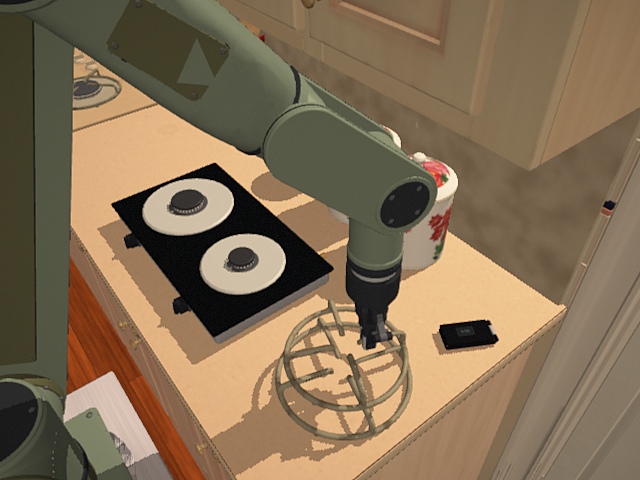

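```bash
python3 - <<'E'
from h import *
s,R=st() 
W=grab('wrist')
for h in (.010,.0135,.016):
    p=onz(W,(326.5,240.5),s['position'][2]+h); print(h,(R.T@(p-s['position'])).round(4), (p-s['position']).round(4))
E
```

```text
t 23.40 p [ 0.4814 -0.1148  0.0835] F [ 0.2  0.4 -4.4] T [-0.04 -0.1   0.01] gap 0.0056 x [ 0. -0. -1.] y [0.408 0.913 0.   ] q [-0.26  0.34  1.95  0.    0.84 -1.41]
0.01 [-0.01   -0.0002 -0.0357] [-0.0327  0.0144  0.01  ]
0.0135 [-0.0135 -0.0002 -0.0369] [-0.0338  0.0149  0.0135]
0.016 [-0.016  -0.0002 -0.0377] [-0.0345  0.0152  0.016 ]
```

>>> {"fn": "play_rows", "kwargs": {
  "commands": "0 0 15 0 0 0 0;0 0 20 0 0 0 0;0 0 20 0 0 0 0;0 0 15 0 0 0 0;0 0 0 0 0 0 0"
}}

```text
t: 24.08
position: [0.4823, -0.115, 0.1547]
eef_rot: [0.329, 1.542, -0.329]
force: [0.2, 0.8, -3.8]
finger_gap: 0.0054
```

>>> {"fn": "play_rows", "kwargs": {
  "commands": "-1 20 0 0 0 0 0;-1 35 0 0 0 0 0;-1 40 0 0 0 0 0;-2 40 0 0 0 0 0;-2 40 0 0 0 0 0"
}}

```text
t: 24.7
position: [0.4737, 0.0613, 0.1526]
eef_rot: [0.329, 1.547, -0.33]
force: [0.9, -0.8, -2.9]
finger_gap: 0.0056
```

>>> {"fn": "play_rows", "kwargs": {
  "commands": "-1 40 0 0 0 0 0;-1 40 0 0 0 0 0;-1 25 0 0 0 0 0;-1 14 -10 0 0 0 0;0 0 -10 0 0 0 0"
}}

```text
t: 25.32
position: [0.4699, 0.1793, 0.132]
eef_rot: [0.327, 1.547, -0.329]
force: [0.5, 0.1, -4.4]
finger_gap: 0.0053
```

>>> {"fn": "play_rows", "kwargs": {
  "commands": "0 0 0 0 0 0 0;0 0 0 0 0 0 0;0 0 0 0 0 0 0"
}}

```text
t: 25.7
position: [0.4708, 0.1786, 0.1336]
eef_rot: [0.33, 1.545, -0.33]
force: [-0.1, 0.5, -4.0]
finger_gap: 0.0052
```

```bash
python3 - <<'E'
from h import *
s,R=st() 
W=grab('wrist','w25.png');S=grab('scene','s25.png')
for z in (.052,.058,.073,.091): print(z,proj(W,(.438,.1935,z)))
E
```

```text
t 25.70 p [0.4708 0.1786 0.1336] F [-0.1  0.5 -4. ] T [-0.03 -0.08  0.02] gap 0.0052 x [ 0.001  0.    -1.   ] y [0.409 0.913 0.   ] q [ 0.34  0.29  1.87 -0.    0.98 -0.81]
0.052 [[326.92529589 196.61361322]]
0.058 [[326.94250883 198.40412832]]
0.073 [[326.98967818 203.3107519 ]]
0.091 [[327.05560049 210.16808484]]
```

View pics/w25.png

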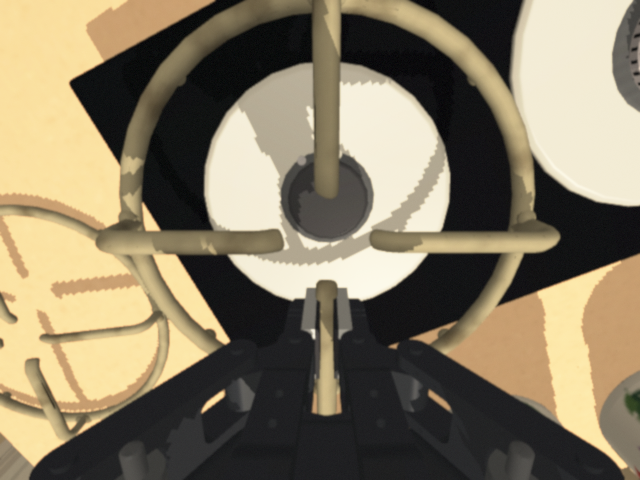

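View pics/s25.png

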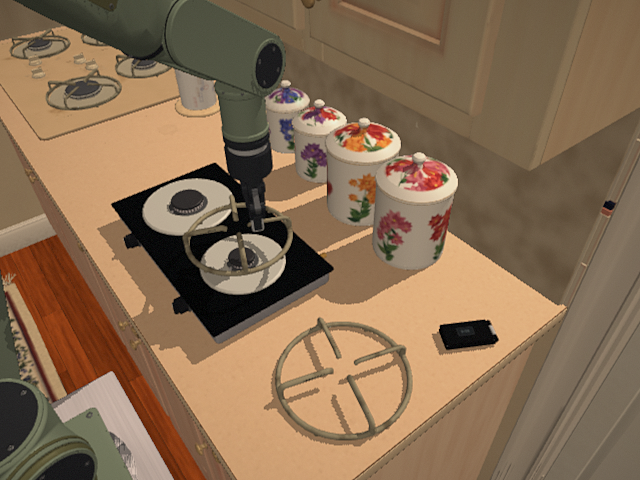

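>>> {"fn": "play_rows", "kwargs": {
  "commands": "0 0 -15 0 0 0 0;0 0 -15 0 0 0 0;0 0 -8 0 0 0 0;0 0 -4 0 0 0 0;0 0 0 0 0 0 0"
}}

```text
t: 26.42
position: [0.4704, 0.1792, 0.091]
eef_rot: [0.329, 1.546, -0.329]
force: [0.0, 0.3, -3.2]
finger_gap: 0.0054
```

>>> {"fn": "play_rows", "kwargs": {
  "commands": "0 0 0 0 0 0 0;0 0 -3 0 0 0 0;0 0 -2 0 0 0 0;0 0 0 0 0 0 0"
}}

```text
t: 26.92
position: [0.4703, 0.1791, 0.0862]
eef_rot: [0.329, 1.546, -0.329]
force: [0.1, 0.1, -3.0]
finger_gap: 0.0054
```

```bash
python3 - <<'E'
from h import *
s,R=st() 
W=grab('wrist','w26.png');S=grab('scene')['pixels'][:,:,::-1]
cv2.imwrite('pics/s26.png',cv2.resize(S[190:320,170:320],None,fx=4.5,fy=4.5,interpolation=cv2.INTER_CUBIC))
for z in (.052,.058,.073,.091): print(z,proj(W,(.438,.1935,z)))
E
```

```text
t 26.93 p [0.4703 0.1791 0.0862] F [ 0.1  0.1 -3. ] T [-0.05 -0.06 -0.02] gap 0.0054 x [-0. -0. -1.] y [ 0.408  0.913 -0.   ] q [ 0.34  0.35  1.93  0.    0.86 -0.81]
0.052 [[326.73540829 215.01829248]]
0.058 [[326.74360792 217.84667477]]
0.073 [[326.76662187 225.78510634]]
0.091 [[326.80018837 237.36353145]]
```

View pics/w26.png

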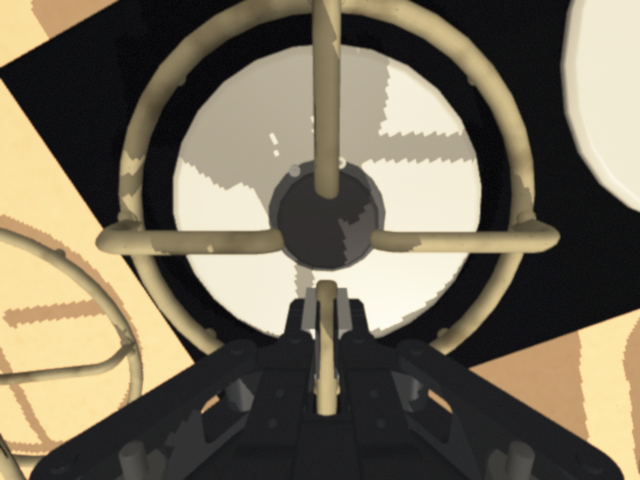

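View pics/s26.png

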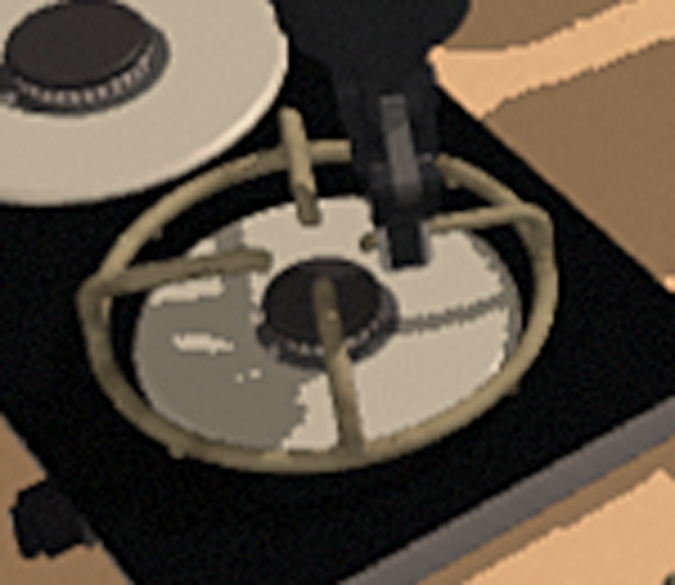

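>>> {"fn": "play_rows", "kwargs": {
  "commands": "1 0 -2 0 0 0 0;0 0 -1 0 0 0 0;0 0 -1 0 0 0 0;0 0 -1 0 0 0 0;0 0 0 0 0 0 0"
}}

```text
t: 27.65
position: [0.4714, 0.1792, 0.0813]
eef_rot: [0.329, 1.546, -0.329]
force: [0.2, 0.3, -4.4]
finger_gap: 0.0057
```

>>> {"fn": "play_rows", "kwargs": {
  "commands": "0 0 -1 0 0 0 0;0 0 -1 0 0 0 0;0 0 0 0 0 0 0"
}}

```text
t: 28.02
position: [0.4714, 0.1792, 0.0792]
eef_rot: [0.329, 1.546, -0.329]
force: [-0.5, -0.8, -3.3]
finger_gap: 0.0056
```

>>> {"fn": "play_rows", "kwargs": {
  "commands": "0 0 -1 0 0 0 0;0 0 0 0 0 0 0"
}}

```text
t: 28.28
position: [0.4714, 0.1792, 0.0783]
eef_rot: [0.329, 1.546, -0.329]
force: [0.1, -0.2, -3.0]
finger_gap: 0.0056
```

>>> {"fn": "play_rows", "kwargs": {
  "commands": "0 0 -1 0 0 0 0;0 0 0 0 0 0 0"
}}

```text
t: 28.52
position: [0.4714, 0.1792, 0.0772]
eef_rot: [0.329, 1.546, -0.329]
force: [-0.1, 0.6, -4.6]
finger_gap: 0.0054
```

```bash
python3 - <<'E'
from h import *
s,R=st() 
W=grab('wrist','w27.png');S=grab('scene')['pixels'][:,:,::-1]
cv2.imwrite('pics/s27.png',cv2.resize(S[190:320,170:320],None,fx=4.5,fy=4.5,interpolation=cv2.INTER_CUBIC))
for z in (.052,.058,.073,.091): print(z,proj(W,(.438,.1935,z)))
E
```

```text
t 28.52 p [0.4714 0.1792 0.0772] F [-0.1  0.6 -4.6] T [-0.01 -0.06 -0.01] gap 0.0054 x [-0.  0. -1.] y [ 0.408  0.913 -0.   ] q [ 0.34  0.36  1.94  0.    0.84 -0.81]
0.052 [[325.83971135 217.47138145]]
0.058 [[325.81943146 220.53246773]]
0.073 [[325.76215646 229.17766818]]
0.091 [[325.67766751 241.93059547]]
```

View pics/w27.png

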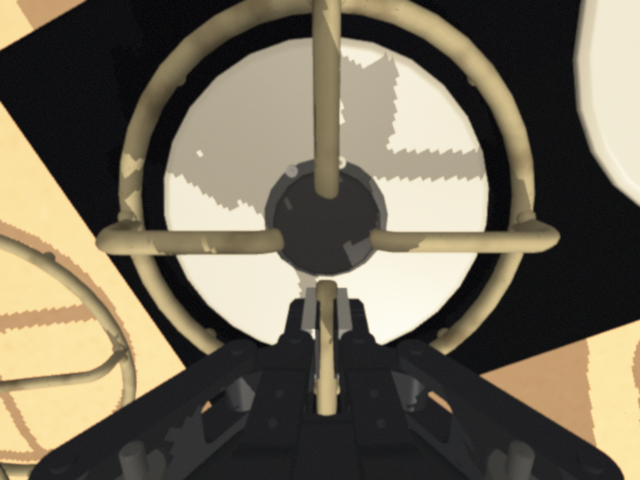

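View pics/s27.png

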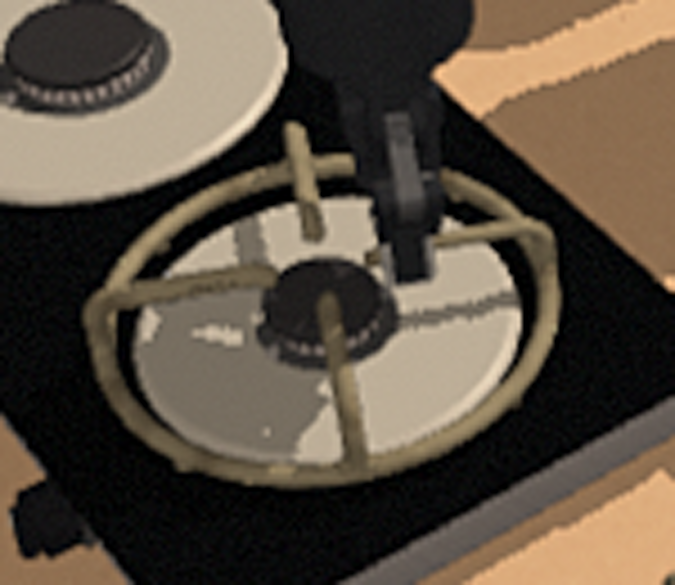

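>>> {"fn": "play_rows", "kwargs": {
  "commands": "0 0 -1 0 0 0 0;0 0 0 0 0 0 0"
}}

```text
t: 28.88
position: [0.4714, 0.1792, 0.0763]
eef_rot: [0.329, 1.546, -0.329]
force: [-0.2, -0.9, -3.6]
finger_gap: 0.0056
```

>>> {"fn": "play_rows", "kwargs": {
  "commands": "0 0 -1 0 0 0 0;0 0 0 0 0 0 0"
}}

```text
t: 29.12
position: [0.4714, 0.1792, 0.0753]
eef_rot: [0.329, 1.546, -0.329]
force: [-1.3, 0.3, -3.5]
finger_gap: 0.0058
```

>>> {"fn": "play_rows", "kwargs": {
  "commands": "0 0 -1 0 0 0 0;0 0 0 0 0 0 0"
}}

```text
t: 29.38
position: [0.4714, 0.1792, 0.0743]
eef_rot: [0.329, 1.546, -0.329]
force: [1.0, 0.1, -3.8]
finger_gap: 0.0056
```

```bash
python3 - <<'E'
from h import *
s,R=st() 
W=grab('wrist');S=grab('scene')
cv2.imwrite('pics/s28.png',cv2.resize(S['pixels'][200:320,180:310,::-1],None,fx=6,fy=5,interpolation=cv2.INTER_CUBIC))
cv2.imwrite('pics/w28.png',cv2.resize(W['pixels'][150:360,230:430,::-1],None,fx=3.5,fy=2.8,interpolation=cv2.INTER_CUBIC))
E
```

```text
t 29.38 p [0.4714 0.1792 0.0743] F [ 1.   0.1 -3.8] T [-0.07 -0.09 -0.05] gap 0.0056 x [-0.  0. -1.] y [ 0.408  0.913 -0.   ] q [ 0.34  0.37  1.94  0.    0.83 -0.81]
```

View pics/s28.png

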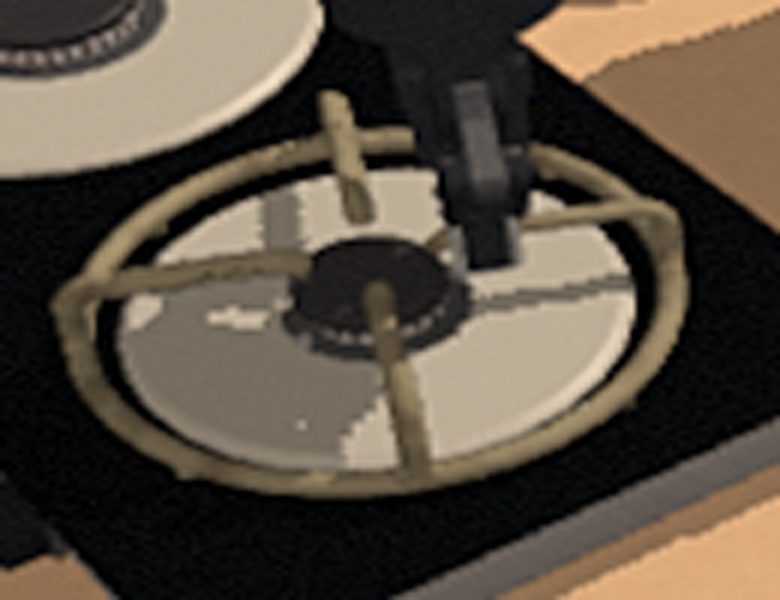

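View pics/w28.png

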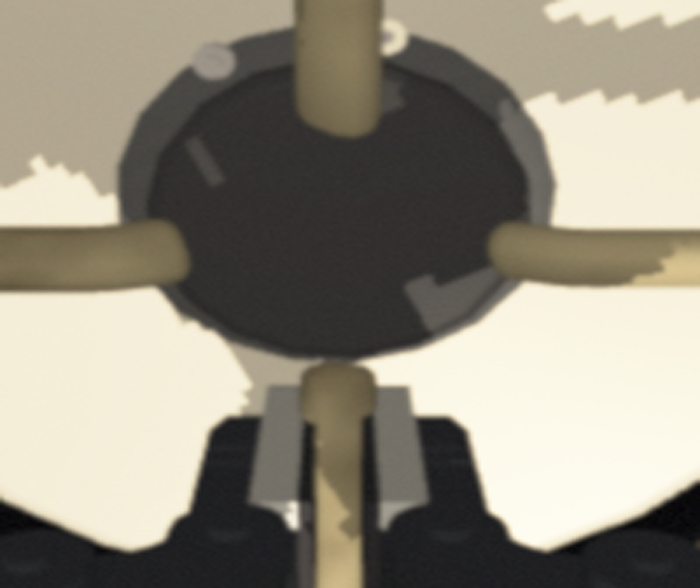

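>>> {"fn": "play_rows", "kwargs": {
  "commands": "0 0 -1 0 0 0 0;0 0 0 0 0 0 0"
}}

```text
t: 29.72
position: [0.4717, 0.1792, 0.0735]
eef_rot: [0.329, 1.545, -0.329]
force: [0.0, -0.2, -1.6]
finger_gap: 0.0055
```

>>> {"fn": "play_rows", "kwargs": {
  "commands": "0 0 -1 0 0 0 0;0 0 0 0 0 0 0"
}}

```text
t: 29.98
position: [0.4717, 0.1792, 0.0734]
eef_rot: [0.33, 1.545, -0.329]
force: [-1.6, -1.2, 5.0]
finger_gap: 0.005
```

>>> {"fn": "play_rows", "kwargs": {
  "commands": "0 0 0.5 0 0 0 0;0 0 0 0 0 0 0.1;0 0 0 0 0 0 0.2;0 0 0 0 0 0 0.3;0 0 0 0 0 0 0.3"
}}

```text
t: 30.6
position: [0.4714, 0.1792, 0.0728]
eef_rot: [0.329, 1.546, -0.329]
force: [0.7, -0.1, 0.5]
finger_gap: 0.0256
```

>>> {"fn": "play_rows", "kwargs": {
  "commands": "0 0 10 0 0 0 0.3;0 0 30 0 0 0 0.3;0 -20 50 0 0 0 0.4;0 -40 40 0 0 0 0.4;0 -40 0 0 0 0 0.4"
}}

```text
t: 31.22
position: [0.4736, 0.0787, 0.2071]
eef_rot: [0.331, 1.537, -0.326]
force: [-0.7, 0.7, -0.7]
finger_gap: 0.0342
```

>>> {"fn": "play_rows", "kwargs": {
  "commands": "0 0 0 0 0 0 0.4;0 0 0 0 0 0 0.4"
}}

```text
t: 31.48
position: [0.4713, 0.0795, 0.203]
eef_rot: [0.33, 1.546, -0.329]
force: [0.4, 0.0, 0.2]
finger_gap: 0.0341
```

```bash
python3 - <<'E'
from h import *
s,R=st() 
W=grab('wrist','w29.png');S=grab('scene')
cv2.imwrite('pics/s29.png',cv2.resize(S['pixels'][200:320,180:310,::-1],None,fx=6,fy=5,interpolation=cv2.INTER_CUBIC))
for z in (.052,.058,.073,.091): print(z,proj(W,(.438,.1935,z)))
E
```

```text
t 31.48 p [0.4713 0.0795 0.203 ] F [0.4 0.  0.2] T [-0.    0.07  0.01] gap 0.0341 x [ 0.     0.001 -1.   ] y [0.408 0.913 0.001] q [ 0.14  0.19  1.82  0.    1.13 -1.01]
0.052 [[434.78810444 131.93095445]]
0.058 [[437.04035384 132.02914794]]
0.073 [[443.1020344  132.29342486]]
0.091 [[451.31258463 132.65138812]]
```

View pics/s29.png

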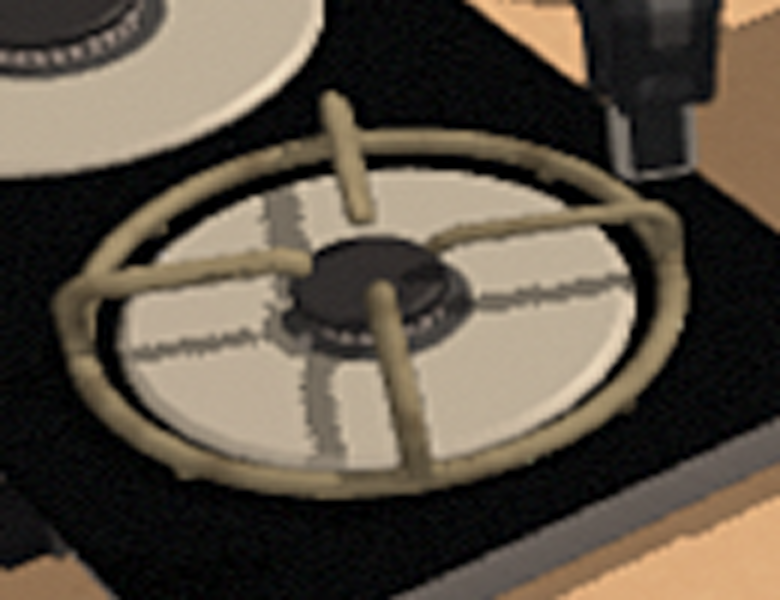

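View pics/w29.png

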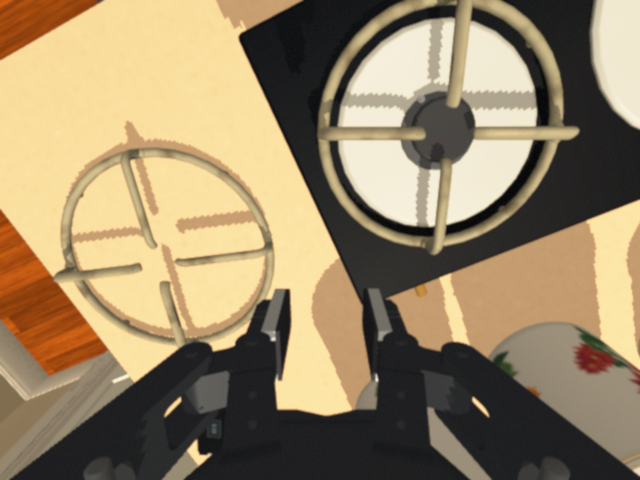

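>>> {"fn": "play_rows", "kwargs": {
  "commands": "0 -45 0 0 0 0.03 0.4;0 -55 0 0 0 0.03 0.4;0 -50 0 0 0 0.03 0.4;0 -30 0 0 0 0.03 0.4;0 0 0 0 0 0 0.4"
}}

```text
t: 32.2
position: [0.4717, -0.1015, 0.2024]
eef_rot: [0.237, 1.558, -0.237]
force: [-0.4, 0.3, -0.2]
finger_gap: 0.0343
```

>>> {"fn": "play_rows", "kwargs": {
  "commands": "0 0 0 0 0 0 0.4;0 0 0 0 0 0 0.4"
}}

```text
t: 32.45
position: [0.4715, -0.0995, 0.2027]
eef_rot: [0.234, 1.559, -0.234]
force: [-0.0, -0.2, 0.1]
finger_gap: 0.0341
```

```bash
python3 - <<'E'
from h import *
s,R=st() 
W=grab('wrist','w30.png');S=grab('scene')
cv2.imwrite('pics/s30.png',cv2.resize(S['pixels'][300:450,255:430,::-1],None,fx=4,fy=4,interpolation=cv2.INTER_CUBIC))
E
```

```text
t 32.45 p [ 0.4715 -0.0995  0.2027] F [-0.  -0.2  0.1] T [-0.   -0.02  0.08] gap 0.0341 x [-0.  0. -1.] y [0.294 0.956 0.   ] q [-0.23  0.2   1.81  0.    1.13 -1.51]
```

View pics/w30.png

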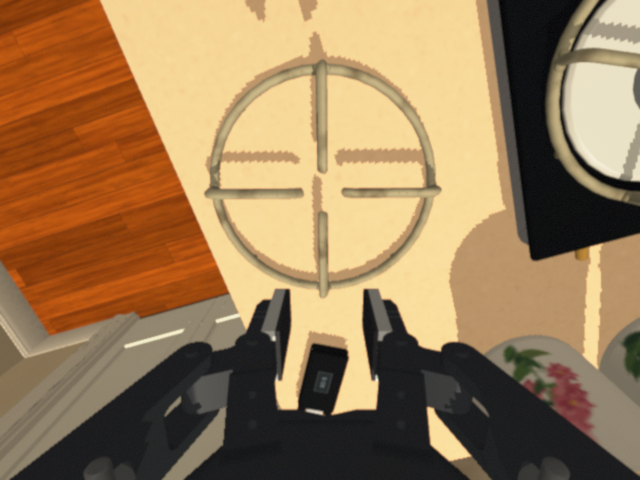

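View pics/s30.png

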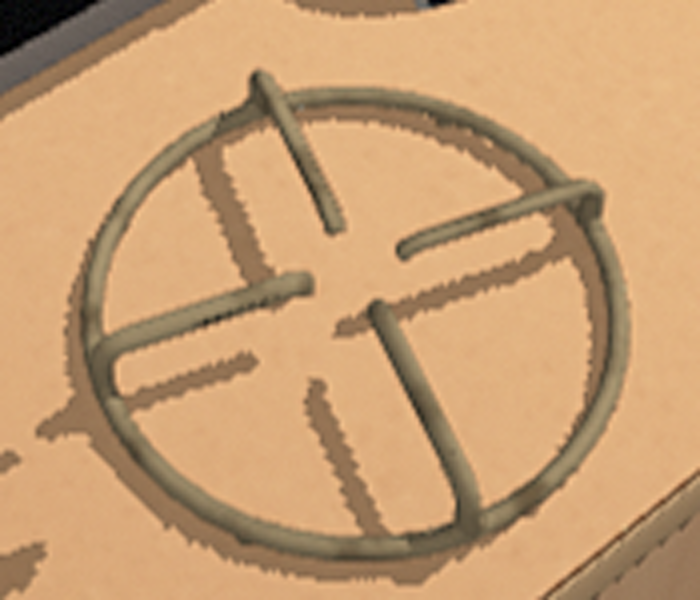

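```bash
python3 - <<'E'
from h import *
s,R=st() 
W=grab('wrist');S=grab('scene')
def sc(x,y): return (255+(x+.5)/4-.5,300+(y+.5)/4-.5)
for n,a,b in [('A',(323,213),(404,250)),('B',(344,191.5),(336,228)),('C',(322,170),(311,285)),('D',(301,192.5),(377,304))]:
    p,e=tri(W,a,S,sc(*b)); print(n,p.round(4),round(e,4))
for z in (.034,.039):
    p=onz(W,(322.5,191.8),z); print(p,(R.T@(p-s['position'])).round(4), p+.036*R[:,2])
E
```

```text
t 32.55 p [ 0.4715 -0.0998  0.2028] F [-0.1 -0.  -0. ] T [ 0.02  0.04 -0.02] gap 0.034 x [-0.  0. -1.] y [0.294 0.956 0.   ] q [-0.23  0.2   1.81  0.    1.13 -1.51]
A [ 0.4689 -0.1026  0.0328] 0.0018
B [ 0.4542 -0.0774  0.0332] 0.0007
C [ 0.4295 -0.0914  0.0312] 0.0011
D [ 0.4434 -0.1163  0.0342] 0.0012
[ 0.44811254 -0.09658394  0.034     ] [ 0.1688 -0.0039 -0.0233] [ 0.48252389 -0.10716028  0.0339952 ]
[ 0.44724906 -0.09625888  0.039     ] [ 0.1638 -0.0038 -0.0242] [ 0.48166041 -0.10683522  0.0389952 ]
```

>>> {"fn": "play_rows", "kwargs": {
  "commands": "5 -4 -40 0 0 0 0.4;5 -3 -45 0 0 0 0.4;0 0 -43 0 0 0 0.4;0 0 0 0 0 0 0.4;0 0 0 0 0 0 0.4"
}}

```text
t: 33.28
position: [0.4826, -0.1079, 0.0762]
eef_rot: [0.235, 1.556, -0.235]
force: [0.6, -0.7, 0.4]
finger_gap: 0.0345
```

```bash
python3 - <<'E'
from h import *
s,R=st() 
W=grab('wrist','w31.png')
E
```

```text
t 33.27 p [ 0.4826 -0.1079  0.0762] F [ 0.6 -0.7  0.4] T [-0.01  0.05  0.02] gap 0.0345 x [ 0.002 -0.    -1.   ] y [0.295 0.955 0.   ] q [-0.24  0.35  1.96  0.    0.82 -1.51]
```

View pics/w31.png

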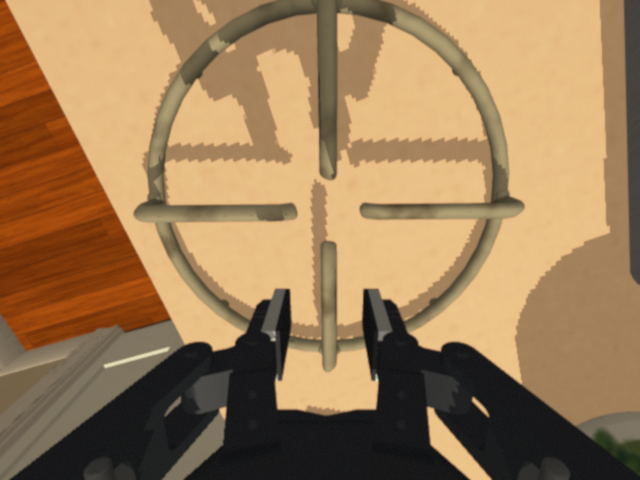

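Bar is between the tips (bar u≈329, tips 290 and 363). Going down and pinching.

>>> {"fn": "play_rows", "kwargs": {
  "commands": "0 0 -25 0 0 0 0.4;0 0 -15 0 0 0 0.4;0 0 -11 0 0 0 0.4;0 0 0 0 0 0 0.4;0 0 0 0 0 0 0.4",
  "grip_force": 90
}}

```text
t: 33.95
position: [0.4819, -0.1079, 0.0243]
eef_rot: [0.235, 1.557, -0.235]
force: [0.9, -0.2, -0.7]
finger_gap: 0.0338
```

>>> {"fn": "play_rows", "kwargs": {
  "commands": "0 0 0 0 0 0 0.25;0 0 0 0 0 0 0.1;0 0 0 0 0 0 0;0 0 0 0 0 0 0;0 0 0 0 0 0 0"
}}

```text
t: 34.58
position: [0.4819, -0.1076, 0.0244]
eef_rot: [0.236, 1.557, -0.235]
force: [0.4, 2.6, 5.8]
finger_gap: 0.005
```

>>> {"fn": "play_rows", "kwargs": {
  "commands": "0 0 3 0 0 0 0;0 0 7 0 0 0 0;0 0 15 0 0 0 0;0 0 20 0 0 0 0;0 0 20 0 0 0 0"
}}

```text
t: 35.2
position: [0.4814, -0.1079, 0.0901]
eef_rot: [0.235, 1.558, -0.235]
force: [0.4, -0.0, -4.4]
finger_gap: 0.005
```

>>> {"fn": "play_rows", "kwargs": {
  "commands": "0 0 0 0 0 0 0;0 0 0 0 0 0 0"
}}

```text
t: 35.45
position: [0.4809, -0.1077, 0.0886]
eef_rot: [0.235, 1.559, -0.235]
force: [0.2, 0.1, -4.1]
finger_gap: 0.0048
```

```bash
python3 - <<'E'
from h import *
s,R=st() 
W=grab('wrist','w32.png');grab('scene','s32.png')
E
```

```text
t 35.45 p [ 0.4809 -0.1077  0.0886] F [ 0.2  0.1 -4.1] T [-0.07 -0.08  0.05] gap 0.0048 x [-0.001  0.    -1.   ] y [0.295 0.955 0.   ] q [-0.24  0.33  1.95  0.    0.86 -1.51]
```

View pics/w32.png

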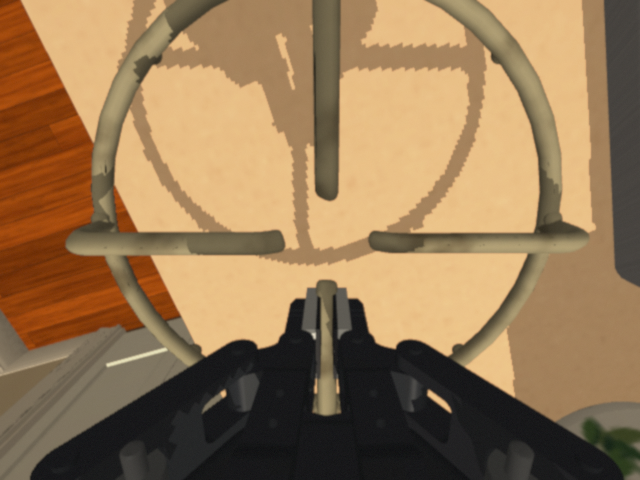

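View pics/s32.png

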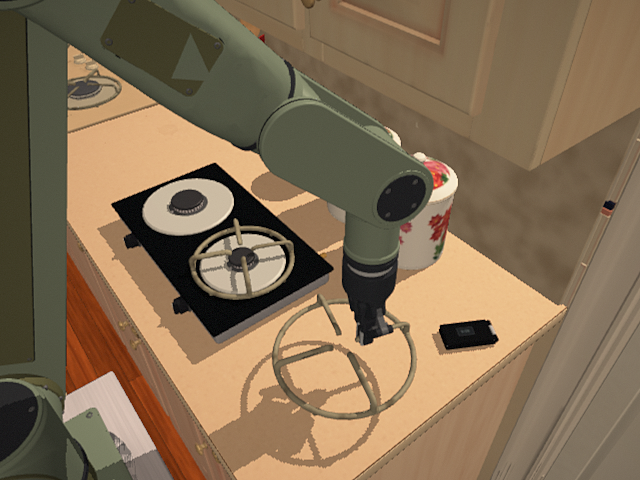

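>>> {"fn": "play_rows", "kwargs": {
  "commands": "0 0 20 0 0 0 0;0 0 30 0 0 0 0;0 20 20 0 0 0 0;0 35 5 0 0 0 0;-1 45 0 0 0 0 0"
}}

```text
t: 36.17
position: [0.4805, -0.0073, 0.1636]
eef_rot: [0.237, 1.558, -0.237]
force: [0.1, 0.3, -3.8]
finger_gap: 0.0052
```

>>> {"fn": "play_rows", "kwargs": {
  "commands": "-1 45 0 0 0 0 0;-1 45 0 0 0 0 0;-1 45 0 0 0 0 0;-1 45 0 0 0 0 0;-1 45 0 0 0 0 0"
}}

```text
t: 36.8
position: [0.4748, 0.2184, 0.1628]
eef_rot: [0.234, 1.559, -0.236]
force: [0.9, -0.1, -4.8]
finger_gap: 0.0049
```

>>> {"fn": "play_rows", "kwargs": {
  "commands": "-1 45 0 0 0 0 0;-1 45 0 0 0 0 0;0 45 0 0 0 0 0;0 35 0 0 0 0 0;0 21 0 0 0 0 0"
}}

```text
t: 37.42
position: [0.4728, 0.4094, 0.1624]
eef_rot: [0.233, 1.56, -0.236]
force: [0.4, -0.8, -4.4]
finger_gap: 0.005
```

>>> {"fn": "play_rows", "kwargs": {
  "commands": "0 0 -15 0 0 0 0;0 0 -15 0 0 0 0;0 0 0 0 0 0 0;0 0 0 0 0 0 0;0 0 0 0 0 0 0"
}}

```text
t: 38.05
position: [0.4739, 0.408, 0.1346]
eef_rot: [0.237, 1.557, -0.235]
force: [-0.5, 0.3, -4.1]
finger_gap: 0.0051
```

```bash
python3 - <<'E'
from h import *
s,R=st() 
W=grab('wrist','w33.png');grab('scene','s33.png')
b=(.4385,.419)
print(proj(W,[(*b,z) for z in (.052,.058,.073,s['position'][2]+.0146)]))
c=onz(W,(326.5,241),s['position'][2]+.0146); print(c)
E
```

```text
t 38.05 p [0.4739 0.408  0.1346] F [-0.5  0.3 -4.1] T [-0.03 -0.13 -0.03] gap 0.0051 x [ 0.001  0.001 -1.   ] y [0.296 0.955 0.001] q [ 0.69  0.47  1.58  0.    1.09 -0.58]
[[326.58809388 194.78637799]
 [326.60353868 196.52724409]
 [326.6458531  201.29672717]
 [326.99784179 240.97124772]]
[0.43845217 0.41880411 0.14916536]
```

View pics/w33.png

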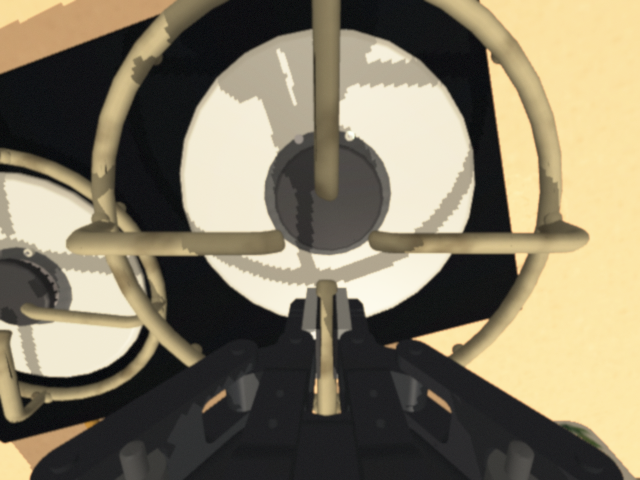

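View pics/s33.png

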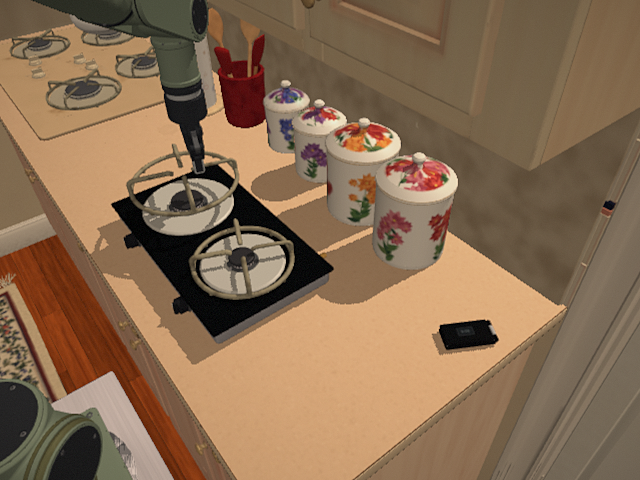

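>>> {"fn": "play_rows", "kwargs": {
  "commands": "0 0 -15 0 0 0 0;0 0 -15 0 0 0 0;0 0 -10 0 0 0 0;0 0 -5 0 0 0 0;0 0 0 0 0 0 0"
}}

```text
t: 38.78
position: [0.4733, 0.4081, 0.0883]
eef_rot: [0.235, 1.559, -0.236]
force: [0.1, -0.2, -4.2]
finger_gap: 0.0049
```

>>> {"fn": "play_rows", "kwargs": {
  "commands": "0 0 0 0 0 0 0;0 0 -2 0 0 0 0;0 0 -1 0 0 0 0;0 0 0 0 0 0 0;0 0 0 0 0 0 0"
}}

```text
t: 39.4
position: [0.4735, 0.4082, 0.0859]
eef_rot: [0.235, 1.558, -0.235]
force: [-0.3, 0.8, -4.9]
finger_gap: 0.005
```

```bash
python3 - <<'E'
from h import *
s,R=st() 
W=grab('wrist','w34.png');S=grab('scene')
cv2.imwrite('pics/s34.png',cv2.resize(S['pixels'][140:270,105:255,::-1],None,fx=5,fy=4.5,interpolation=cv2.INTER_CUBIC))
b=(.4385,.419)
print(proj(W,[(*b,z) for z in (.052,.058,.073,s['position'][2]+.0146)]))
E
```

```text
t 39.40 p [0.4735 0.4082 0.0859] F [-0.3  0.8 -4.9] T [-0.04 -0.18 -0.02] gap 0.005 x [ 0.  0. -1.] y [0.295 0.955 0.   ] q [ 0.69  0.51  1.64  0.    0.99 -0.58]
[[326.7396677  212.96639216]
 [326.75279535 215.74229858]
 [326.78965704 223.53689168]
 [326.87735211 242.08045772]]
```

View pics/w34.png

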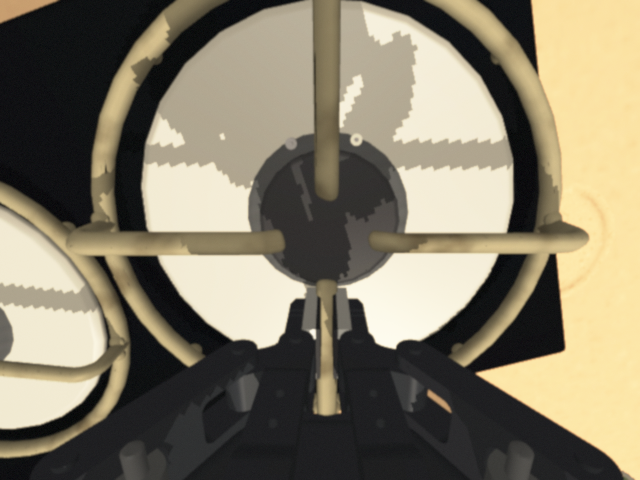

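View pics/s34.png

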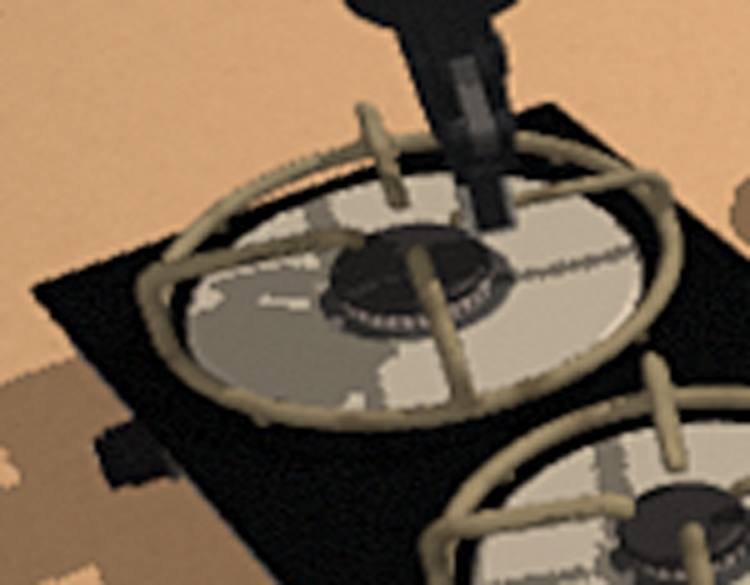

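>>> {"fn": "play_rows", "kwargs": {
  "commands": "0 0 -2 0 0 0 0;0 0 -2 0 0 0 0;0 0 -2 0 0 0 0;0 0 -1 0 0 0 0;0 0 0 0 0 0 0"
}}

```text
t: 40.12
position: [0.4734, 0.4081, 0.0787]
eef_rot: [0.235, 1.558, -0.235]
force: [-0.0, 0.8, -4.4]
finger_gap: 0.0052
```

>>> {"fn": "play_rows", "kwargs": {
  "commands": "0 0 -1 0 0 0 0;0 0 0 0 0 0 0;0 0 0 0 0 0 0"
}}

```text
t: 40.5
position: [0.4735, 0.4082, 0.0779]
eef_rot: [0.235, 1.558, -0.235]
force: [-0.9, 0.0, -4.1]
finger_gap: 0.0051
```

>>> {"fn": "play_rows", "kwargs": {
  "commands": "0 0 -1 0 0 0 0;0 0 0 0 0 0 0"
}}

```text
t: 40.75
position: [0.4736, 0.4083, 0.077]
eef_rot: [0.236, 1.558, -0.235]
force: [1.1, -0.3, -4.0]
finger_gap: 0.0046
```

>>> {"fn": "play_rows", "kwargs": {
  "commands": "0 0 -1 0 0 0 0;0 0 0 0 0 0 0"
}}

```text
t: 41.0
position: [0.4738, 0.4083, 0.0765]
eef_rot: [0.236, 1.557, -0.235]
force: [0.2, -0.9, 1.5]
finger_gap: 0.0051
```

>>> {"fn": "play_rows", "kwargs": {
  "commands": "0 0 -0.5 0 0 0 0;0 0 0 0 0 0 0.1;0 0 0 0 0 0 0.2;0 0 0 0 0 0 0.3;0 0 0 0 0 0 0.3"
}}

```text
t: 41.62
position: [0.4734, 0.4083, 0.0752]
eef_rot: [0.235, 1.558, -0.235]
force: [-0.2, -0.6, -0.1]
finger_gap: 0.0256
```

>>> {"fn": "play_rows", "kwargs": {
  "commands": "0 0 10 0 0 0 0.3;0 0 30 0 0 0 0.3;0 -20 50 0 0 0 0.4;0 -40 40 0 0 0 0.4;0 -50 20 0 0 0 0.4"
}}

```text
t: 42.25
position: [0.4744, 0.2982, 0.2287]
eef_rot: [0.237, 1.554, -0.231]
force: [1.1, -0.4, -0.7]
finger_gap: 0.0343
```

>>> {"fn": "play_rows", "kwargs": {
  "commands": "0 -60 0 0 0 0 0.4;0 -60 0 0 0 0 0.4;0 -60 0 0 0 0 0.4;0 -40 0 0 0 0 0.4;0 0 0 0 0 0 0.4"
}}

```text
t: 42.88
position: [0.4734, 0.076, 0.2263]
eef_rot: [0.239, 1.556, -0.238]
force: [-0.9, -0.8, 0.1]
finger_gap: 0.0343
```

>>> {"fn": "play_rows", "kwargs": {
  "commands": "0 0 0 0 0 0 0.4;0 0 0 0 0 0 0.4"
}}

```text
t: 43.12
position: [0.4736, 0.0793, 0.2255]
eef_rot: [0.235, 1.558, -0.234]
force: [-0.4, 0.9, -0.5]
finger_gap: 0.0341
```

```bash
python3 - <<'E'
from h import *
s,R=st() 
W=grab('wrist','w35.png');S=grab('scene');T=grab('top')
cv2.imwrite('pics/s35.png',cv2.resize(S['pixels'][150:330,100:345,::-1],None,fx=3.2,fy=3.2,interpolation=cv2.INTER_CUBIC))
cv2.imwrite('pics/t35.png',cv2.resize(T['pixels'][240:390,120:360,::-1],None,fx=3.3,fy=3.3,interpolation=cv2.INTER_CUBIC))
for b in [(.438,.1935),(.4385,.419)]: print(proj(T,[(*b,z) for z in (.052,.058,.073,.089)]))
E
```

```text
t 43.12 p [0.4736 0.0793 0.2255] F [-0.4  0.9 -0.5] T [ 0.01  0.03 -0.03] gap 0.0341 x [ 0.     0.001 -1.   ] y [0.294 0.956 0.001] q [ 0.14  0.17  1.78  0.    1.19 -1.13]
[[294.51144252 309.38271306]
 [294.33402223 309.20576996]
 [293.88193471 308.75489841]
 [293.38580338 308.26010151]]
[[186.62800127 310.93691388]
 [185.86858206 310.76910961]
 [183.93364941 310.34155927]
 [181.81046677 309.87241246]]
```

View pics/s35.png

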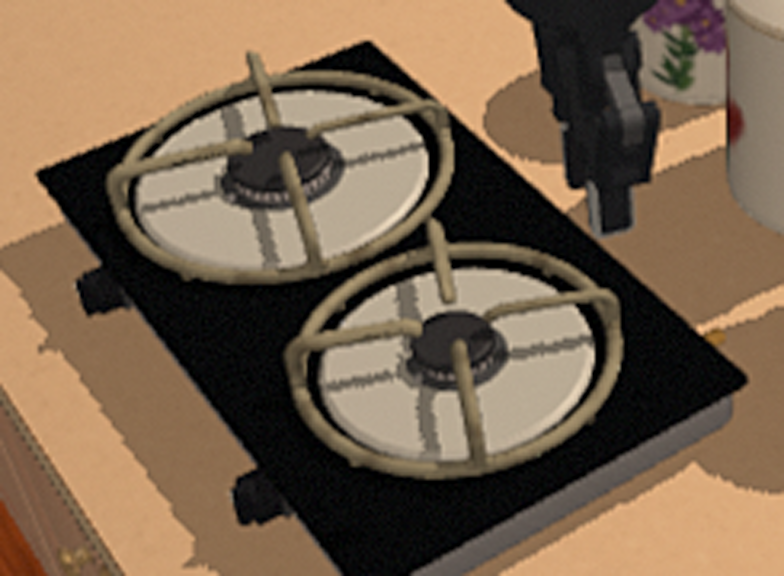

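View pics/t35.png

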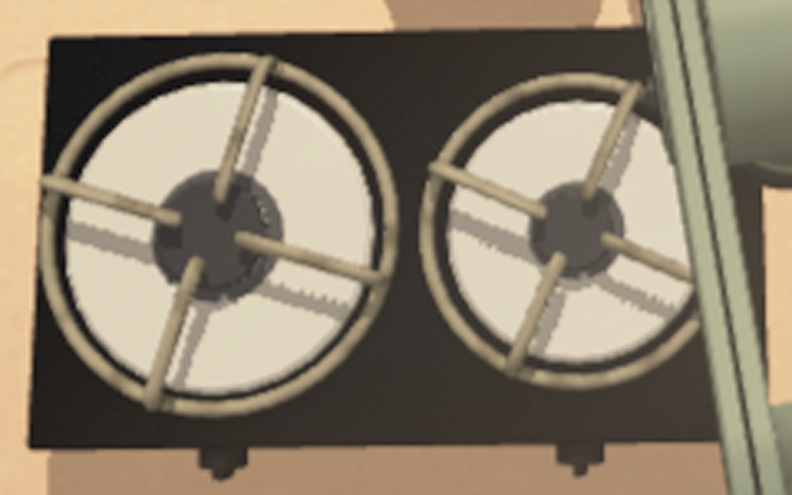

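```bash
python3 - <<'E'
from h import *
S=grab('scene');T=grab('top')
def s(x,y): return (100+(x+.5)/3.2-.5,150+(y+.5)/3.2-.5)
def t(x,y): return (120+(x+.5)/3.3-.5,240+(y+.5)/3.3-.5)
for n,a,b in [('sB',(545,214),(448,300)),('sA',(590,193),(490,313)),('sC',(557,256),(419,328)),('sD',(605,240),(459,345)),
 ('lB',(180,218),(270,122)),('lA',(221,198),(312,134)),('lC',(195,261),(248,147)),('lD',(237,239),(287,155)),
 ('sBout',(434,166),(433,226)),('sAout',(636,87),(605,294)),('sCout',(514,372),(292,350)),
 ('lBout',(45,181),(253,57)),('lAout',(268,62),(438,105)),('lCout',(154,400),(116,178)),('lDout',(382,277),(317,265))]:
    p,e=tri(T,t(*a),S,s(*b)); print(n,p.round(4),round(e,4))
E
```

```text
sB [0.4461 0.2111 0.0851] 0.0
sA [0.4582 0.1832 0.0878] 0.0
sC [0.421  0.2039 0.0821] 0.0009
sD [0.4303 0.1742 0.085 ] 0.0014
lB [0.4455 0.436  0.0872] 0.0037
lA [0.4601 0.4107 0.0846] 0.0018
lC [0.4213 0.4262 0.083 ] 0.0004
lD [0.4354 0.3997 0.0853] 0.003
sBout [0.4768 0.2801 0.0814] 0.0007
sAout [0.5221 0.1547 0.0875] 0.0025
sCout [0.3523 0.2299 0.0857] 0.0013
lBout [0.4721 0.5216 0.0825] 0.0005
lAout [0.5431 0.3838 0.0863] 0.0005
lCout [0.3385 0.448  0.0842] 0.0003
lDout [0.4101 0.3149 0.0614] 0.0007
```

View pics/w35.png

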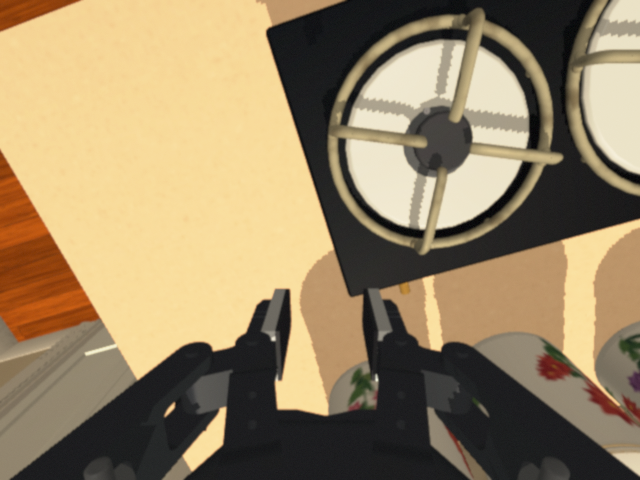

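```bash
python3 -c "
from h import *
st(); print(r.finish_job())"
```

```text
t 43.38 p [0.4734 0.0788 0.2252] F [0.1 0.3 0.6] T [-0.02 -0.   -0.05] gap 0.0344 x [-0.  0. -1.] y [0.294 0.956 0.   ] q [ 0.14  0.17  1.78  0.    1.19 -1.13]
the job is handed in; nothing more can be done
None
```

I rebuilt the hob and handed the job in at 43.4 s; no verdict is reported. I seated the small cap, then the large cap, and then set the small grate and the large grate on their own burners.

- **Caps:** Both sat level in their crowns in the pictures. The small cap measured about 1.6 mm off its burner axis. I judged the large one by eye only; the gripper was on the measured axis when I let it go.
- **Grates:** Triangulated centres came out about 1 mm (small) and 2.5 mm (large) from the axes. Both landed with about 10 N or less at the wrist when read, and stood evenly around their pans.
- **Level and height:** The finger ends of both grates measured 82–88 mm high, against an expected 82–91 mm. That is only good to about 3 mm, so it does not by itself confirm the 0.03 rad level limit. One outer point on the large grate read 61 mm; I took it as a bad pixel match and did not check it again.
- **Surroundings:** I never planned a path near the phone or the jars, and the phone looked unmoved in the last full scene picture. The gripper was clear of everything at the end.

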